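# Refill the tilt-out bin with nuts

## Robot

A 6-joint arm with a two-finger parallel gripper is mounted at the origin on a cart in front of the work surface, level with it; the furniture and walls round the work are solid. World frame = base frame: x ahead of the robot, y to its left, z up, the work surface at z = 0. Lengths are in m, angles in rad, forces in N, time in s.
With the tool pointing down it reaches from about 0.375 to 0.975 m from the base axis. Payload 3.8 kg.
Tool frame: the origin (TCP) lies at the centre of the arm's flange, where the gripper is bolted on; the fingertips stand robot.tcp_to_tips ahead of it and the grasp point (between the pads) lies 155 mm ahead of it (robot.tcp_to_tips is the distance from the TCP to the fingertips, in m); z points along the fingers, y is the line along which they close (so a half turn about z gives the same grasp; the last joint's range is limited). The gripper opens to 85 mm and grips with 20 to 120 N. Pads are 22 mm wide; open, the fingers measure 114 mm over their backs; the gripper's body (76 mm by 85 mm) begins 54 mm behind the grasp point. The pads swing forward as they close: fully open they stand 13 mm farther back than shut.
Start: joints at [1.075, 0.264, 1.604, -0, 1.274, -0.037], TCP at [0.299, 0.605, 0.405] pointing down, gripper open.
Joint ranges: [-2.63, 2.63], [-0.94, 2.18], [0.31, 2.57], [-1.31, 4.45], [0, 2.66], [-2.55, 2.55]. Speed limits (rad/s): [2.57, 2.57, 3.14, 3.14, 3.14, 3.14].

## Interface

Orientations are given as a unit quaternion [w, x, y, z].
In Python, from workcell import monitor, cams, robot gives the robot as it stands.
- The arm moves only by the tool carry_out, never from a script. Its argument "moves" is a list of rows, each an object of numbers: "dx", "dy", "dz": the shift along the tool's x, y, z in mm; "spin": the turn about the tool's z in rad. A call has 1 to 8 rows; each row shifts and turns the commanded pose from where the row before left it, along the tool's axes as they then stand; what a row does not reach is not made up. A row lasts 1/12 s, in which the tool goes at most 41.7 mm and 7.16 degrees, less where a joint would pass 70% of its speed; a pose out of reach is approached as far as the arm can. A call is refused whole if a number of a shift passes 41.7 or a number of a turn 0.125, either way. A call with a gripper value outside its range is refused whole. "claw" is the gripper's target within -1 to 1 (shut at 1, half-way at 0, fully open at -1), set as the call begins (left out, the last holds). The fingers move at their own pace and stop on an object; "squeeze" is the grip in N (left out, the last holds). Time passes only in rows, so rows that do not move let the fingers close. It gives the time, the measured TCP pose, the force, the opening and the grip force at its end, in the units of the state.
- monitor.read_state(): the state, without advancing time (a new reading comes with each control period).
- cams.snapshot(name): name is "side" or "top" or "wrist"; returns a dict with "pixels" (480x640x3 uint8, red, green, blue), "fovy" (degrees; the focal length in pixels is half the picture's height over the tangent of half this angle, whatever the lens; pixels are square), "cx", "cy" (the principal point, pixels), "distortion" ([k1, k2, p1, p2, k3] as OpenCV has them; the pictures are not rectified), "R" (3x3) and "t" (3): a world point X has camera coordinates R X + t. Camera axes: x right, y down, z forward; pixel columns grow to the right and rows downward; lengths in m; the calibration is good to about 2 mm. A picture is of the moment at which its call begins. There is no depth.
- robot.close_job(): hands the job in; it is judged then, once.
The state is a dict: "t": time; "joint_pos": joint angles; "qd": joint speeds; "joint_torque": joint torques, N m; "eef_pos": TCP position; "tool_rot": TCP orientation; "force": force on the tool from outside, world axes, zero at the start; "torque": the same for the moment, N m; "finger_gap": finger opening in m; "grasp_force": force on a finger pad.
Only numpy, scipy, OpenCV 4.12 (cv2) and the standard library are available. Lean on these libraries where they do the work, as an engineer would, in place of code of your own. Each camera call takes 0.05 s, during which the arm holds its last target. There are 200 camera calls.

## Task

Pull the blue tilt-out bin open as far as it goes, then tip all four hex nuts out of the red scoop into it. Stand the empty scoop upright on the table again and let go, leaving the blue bin fully open. Keep the yellow bin shut, and do not shift the mug or the tape measure.

Things in the scene. Friction and masses are not known exactly. Their poses are not given: they have to be found in the camera images.
- bin_blue (a joint): Angle of the blue tilt-out bin, rad: 0 shut, 0.75 open against its stop. Hinged along its lower front edge; its top swings out to the front, like a flap. 0.35 kg, light friction (1 to 3 N at the tab). Let go half-way, it may stay there or fall shut; open at its stop it stays open.
- bin_blue_hinge (a point): Middle of the blue bin's hinge axis, its lower front edge, 12 mm above the table. Axes turn with the bin: x into the bin's depth (level when shut), y along the hinge, z up the front panel. In these axes: front panel x -6 to 0, 146 mm wide, up to z 133 mm; bucket inside y -64 to 64, x 0 to 88, floor z 7, side walls up to z 80, back wall up to z 76 mm; open on top.
- bin_blue_mouth (a point): Middle of the blue bucket's mouth (x 45, y 0, z 100 mm in the hinge's axes, same axes): pour over this point. When the bin is fully open it lies 35 mm in front of the hinge and 116 mm above the table; the mouth then spans, seen from above, about 90 mm in depth (from the panel's top edge back to the housing's front) and 128 mm in width.
- bin_blue_tab (a point): Middle of the blue bin's pull tab: an upright plate 60 mm wide (y), 8 mm thick (x), that stands above the panel and the housing, its top 18 mm above this point; its back is free. The housing's top is 30 mm below this point when shut. Axes as the hinge's; x -4, z 172 mm from the hinge. Fully open, the tab's top is 134 mm in front of the hinge, 155 mm above the table.
- bin_blue_unit: Fixed grey housing of the blue bin: 150 mm wide (y), 122 mm deep (x), its top 154 mm above the table. Origin on the table right below the hinge, at the housing's front edge; x points into its depth, away from its front, z up.
- bin_yellow (a joint): Angle of the yellow tilt-out bin (same build as the blue one), rad: 0 shut. It must stay shut.
- bin_yellow_tab (a point): Pull tab of the yellow bin, placed as on the blue one. The two units stand side by side in either order.
- scoop_grip (a point): The red scoop's grip: a black upright square post, 22 x 22 mm, that reaches from the tray to 24 mm above this point; this point is on the post's middle line, 70 mm above the scoop's underside. Axes: z up the post, x towards the open pouring end. The post's middle is 17 mm from the closed back end and 113 mm from the open front edge.
- nut0_mid (a point): Middle of a steel hex nut, 24 mm across the flats, 13 mm thick, 35 g, z through its hole. It starts lying flat in the scoop.
- nut1_mid (a point): Middle of a steel hex nut, 24 mm across the flats, 13 mm thick, 35 g, z through its hole. It starts lying flat in the scoop.
- nut2_mid (a point): Middle of a steel hex nut, 24 mm across the flats, 13 mm thick, 35 g, z through its hole. It starts lying flat in the scoop.
- nut3_mid (a point): Middle of a steel hex nut, 24 mm across the flats, 13 mm thick, 35 g, z through its hole. It starts lying flat in the scoop.
- nut0: The same nut; origin in the middle of its lower face.
- nut1: The same nut; origin in the middle of its lower face.
- nut2: The same nut; origin in the middle of its lower face.
- nut3: The same nut; origin in the middle of its lower face.
- mug: Cream mug, 87 mm wide, 91 mm high, 117 mm long with its handle (towards -y of the mug); origin at the middle of its length under its foot. Bystander, stands on the side opposite the scoop.
- tape_measure: Yellow tape measure, 68 x 102 x 36 mm high, origin at its underside. Bystander between the robot and the bins.
- scoop: The whole scoop; origin in the middle of its length and width, at its underside (48 mm in front of the post's middle), axes as the grip's. Tray 130 mm long, 70 mm wide, floor 4 mm thick, side walls 28 mm high (18 mm near the open end, which has no lip). About 160 g empty, 300 g with the nuts. The nuts slide on its floor from a slope of 25 to 37 degrees.
There are look-alikes about, which are no part of the job. Leave any pink look-alike of the bin_blue_unit alone.

How it is judged:
By the outcome, as a careful person would: the job done as asked, in the order asked, and still so for the second after the job is handed in, with the robot touching nothing.
It also fails if it takes over 67 s, if anything falls off the work surface, if the arm or the gripper's body presses on something with over 40 N, if the wrist force passes 120 N, or if a joint passes its speed limit or range.

## Working session

There is one attempt and no reset: what is moved stays moved. The work goes in short steps, Python scripts to look and compute and a tool call to move; the robot and the scene stay as the last step left them, time stands still between calls to the robot, and variables do not carry over. Pictures are saved under pics/ and viewed, at most 10 in all, crops included, and the job is handed in when it is done.

Besides the shell and the picture viewer there is one more tool, called after "Emit:" by a JSON object that holds its "fn" and its "kwargs", one argument or row to a line. carry_out: Moves the arm, as the interface text tells. Its arguments: {"type":"object","properties":{"moves":{"type":"array","items":{"type":"object","properties":{"dx":{"type":"number"},"dy":{"type":"number"},"dz":{"type":"number"},"spin":{"type":"number"}}}},"claw":{"type":"number"},"squeeze":{"type":"number"}},"required":["moves"]}

```bash
mkdir -p pics; ls; python3 - <<'E'
from workcell import monitor,cams,robot
import cv2,numpy as np,pickle
s=monitor.read_state();print(s,robot.tcp_to_tips)
for n in("side","top"):
    c=cams.snapshot(n);pickle.dump(c,open(f"pics/{n}0.pkl","wb"))
    cv2.imwrite(f"pics/{n}0.png",c["pixels"][:,:,::-1])
    print(n,c["fovy"],c["cx"],c["cy"],c["distortion"],c["R"],c["t"])
E
```

```text
pics
{'t': 0.0, 'joint_pos': array([ 1.07508212e+00,  2.64790500e-01,  1.60537230e+00,  2.18007745e-06,
        1.27368482e+00, -3.69067336e-02]), 'qd': array([ 1.12319568e-03,  7.66762069e-04, -8.08630573e-04, -9.59320769e-05,
       -8.99429587e-04,  9.56451820e-04]), 'joint_torque': array([ 1.94418353e-04, -5.15097141e+01, -3.67319119e+01, -9.22464051e-05,
        1.26981319e-02,  4.06296283e-05]), 'eef_pos': array([0.29878951, 0.60489498, 0.40333733]), 'tool_rot': array([-2.97729071e-04,  2.27397087e-01,  9.73801465e-01, -1.08746302e-03]), 'force': array([0.50620588, 0.6581342 , 0.44563516]), 'torque': array([-0.02037477, -0.00549021,  0.00252082]), 'grasp_force': 0.0, 'finger_gap': 0.08510220182137285} 0.1734
side 57.35605125458326 316.3173257638683 243.11494548328704 [-0.10518943  0.          0.          0.          0.        ] [[-0.97762883 -0.20980894  0.01490222]
 [-0.1331798   0.56261357 -0.81592224]
 [ 0.1628036  -0.79965378 -0.57796956]] [0.53501675 0.18120142 0.98031198]
top 52.12123386390454 322.3051483683081 238.56688736590152 [-0.11385452  0.          0.          0.          0.        ] [[ 0.00274738 -0.99993235 -0.01130241]
 [-0.9952751  -0.00163726 -0.09708134]
 [ 0.09705627  0.01151572 -0.99521227]] [0.01473816 0.5585743  1.39760501]
```

View pics/side0.png

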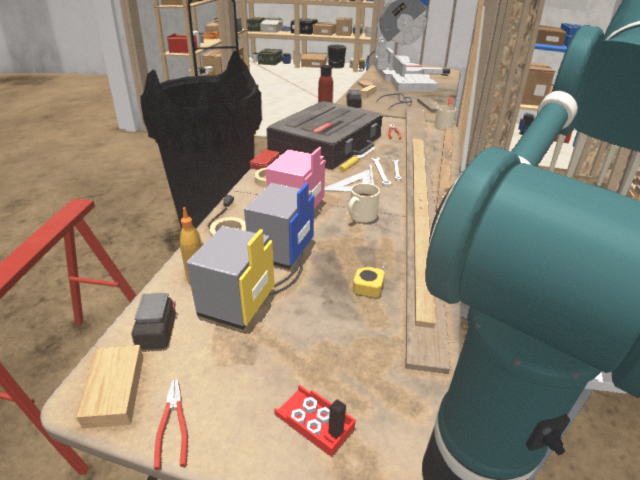

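View pics/top0.png

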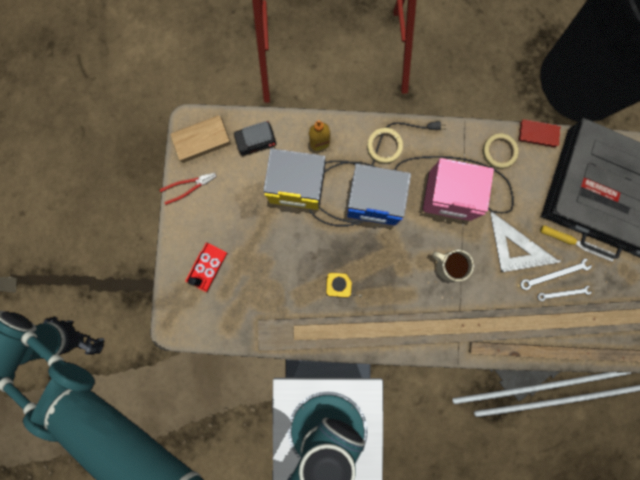

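The side view shows the blue bin at (290,225), the yellow bin at (240,275), the pink look-alike at (297,180), the scoop at (317,418) and its post at (337,415). The top view shows the blue unit at (378,195), yellow at (295,180), pink at (458,188), the scoop at (207,267) with its post at (194,281), the mug at (455,263) and the tape at (340,285).

Candidates:
- **Bin:** blue (378,195) against pink (458,188) and yellow (295,180). I choose blue.
- **Scoop:** the tray with nuts (207,267) against the red box (540,132) and the red pliers (188,188). I choose the tray.

```bash
cat > h.py <<'E'
import cv2,numpy as np,pickle
def K(c):
    f=240/np.tan(np.radians(c["fovy"]/2));return np.array([[f,0,c["cx"]],[0,f,c["cy"]],[0,0,1.]])
def rays(c,p):
    u=cv2.undistortPoints(np.array(p,float).reshape(-1,1,2),K(c),np.array(c["distortion"]))[:,0]
    d=np.c_[u,np.ones(len(u))]@np.array(c["R"]);o=-np.array(c["R"]).T@np.array(c["t"]);return o,d
def plane(c,p,z):
    o,d=rays(c,p);return o+d*((z-o[2])/d[:,2])[:,None]
def proj(c,X):
    return cv2.projectPoints(np.array(X,float).reshape(-1,1,3),cv2.Rodrigues(np.array(c["R"]))[0],np.array(c["t"]),K(c),np.array(c["distortion"]))[0][:,0]
def mask(c,lo,hi,box=None):
    m=cv2.inRange(cv2.cvtColor(np.ascontiguousarray(c["pixels"]),cv2.COLOR_RGB2HSV),lo,hi)
    if box:
        k=np.zeros_like(m);x0,y0,x1,y1=box;k[y0:y1,x0:x1]=255;m&=k
    return m
def big(m): return max(cv2.findContours(m,cv2.RETR_EXTERNAL,cv2.CHAIN_APPROX_NONE)[0],key=cv2.contourArea)
E
python3 - <<'E'
from h import *
np.set_printoptions(precision=4,suppress=True)
t=pickle.load(open("pics/top0.pkl","rb"));s=pickle.load(open("pics/side0.pkl","rb"))
def rect(m,c,z,n):
    b=cv2.boxPoints(cv2.minAreaRect(big(m)));P=plane(c,b,z);print(n,b.round(1).tolist(),'\n',P[:,:2],P.mean(0)[:2],np.linalg.norm(P-np.roll(P,1,0),axis=1))
rect(mask(t,(0,120,90),(8,255,255),(180,235,235,300))|mask(t,(172,120,90),(180,255,255),(180,235,235,300)),t,.02,"scoop")
rect(mask(t,(0,0,0),(180,255,60),(183,268,210,292)),t,.094,"post")
rect(mask(t,(100,0,80),(125,90,255),(345,160,415,215)),t,.154,"housing")
rect(mask(t,(108,120,40),(125,255,255),(345,190,415,230)),t,.154,"blue")
rect(mask(t,(20,130,90),(32,255,255),(322,270,356,300)),t,.036,"tape")
rect(mask(t,(20,130,90),(32,255,255),(260,180,330,215)),t,.154,"yellow")
g=[]
for c,box,sc in((t,(340,155,420,235),4),(t,(170,235,240,300),5),(s,(230,170,330,275),4),(s,(265,375,365,460),4)):
    x0,y0,x1,y1=box;i=cv2.resize(c["pixels"][y0:y1,x0:x1],None,fx=sc,fy=sc);g.append(cv2.resize(cv2.copyMakeBorder(i,0,max(0,420-i.shape[0]),0,max(0,400-i.shape[1]),cv2.BORDER_CONSTANT)[:420,:400],(400,300)) if 0 else cv2.copyMakeBorder(i[:300,:400],0,300-min(300,i.shape[0]),0,400-min(400,i.shape[1]),cv2.BORDER_CONSTANT))
cv2.imwrite("pics/crop1.png",np.vstack([np.hstack(g[:2]),np.hstack(g[2:])])[:,:,::-1])
E
```

```text
scoop [[183.8000030517578, 280.8999938964844], [205.1999969482422, 240.5], [227.5, 252.3000030517578], [206.10000610351562, 292.79998779296875]] 
 [[0.4337 0.4219]
 [0.5529 0.3609]
 [0.5183 0.2936]
 [0.3998 0.3546]] [0.4762 0.3578] [0.0754 0.1339 0.0757 0.1333]
post [[189.0, 278.0], [200.0, 278.0], [200.0, 285.0], [189.0, 285.0]] 
 [[0.4413 0.3854]
 [0.4415 0.3543]
 [0.4222 0.3539]
 [0.4219 0.385 ]] [0.4317 0.3696] [0.0194 0.0311 0.0194 0.0311]
housing [[347.5, 207.89999389648438], [355.1000061035156, 162.6999969482422], [410.0, 171.8000030517578], [402.5, 217.10000610351562]] 
 [[ 0.6282 -0.0523]
 [ 0.7515 -0.0731]
 [ 0.7269 -0.221 ]
 [ 0.6039 -0.1986]] [ 0.6776 -0.1362] [0.1482 0.125  0.1499 0.125 ]
blue [[346.70001220703125, 216.39999389648438], [348.70001220703125, 204.8000030517578], [401.70001220703125, 214.0], [399.70001220703125, 225.6999969482422]] 
 [[ 0.6054 -0.0501]
 [ 0.6367 -0.0556]
 [ 0.6121 -0.1966]
 [ 0.5809 -0.1907]] [ 0.6088 -0.1233] [0.1427 0.0319 0.1431 0.0318]
tape [[326.0, 272.0], [351.0, 272.0], [351.0, 297.0], [326.0, 297.0]] 
 [[ 0.4614  0.005 ]
 [ 0.4615 -0.0667]
 [ 0.3901 -0.0666]
 [ 0.39    0.0048]] [ 0.4258 -0.0308] [0.0714 0.0717 0.0714 0.0714]
yellow [[262.79998779296875, 201.3000030517578], [264.6000061035156, 189.10000610351562], [318.70001220703125, 196.8000030517578], [317.0, 209.0]] 
 [[0.6461 0.1738]
 [0.6792 0.1697]
 [0.6581 0.0243]
 [0.6252 0.0288]] [0.6522 0.0992] [0.1465 0.0334 0.1469 0.0332]
```

View pics/crop1.png

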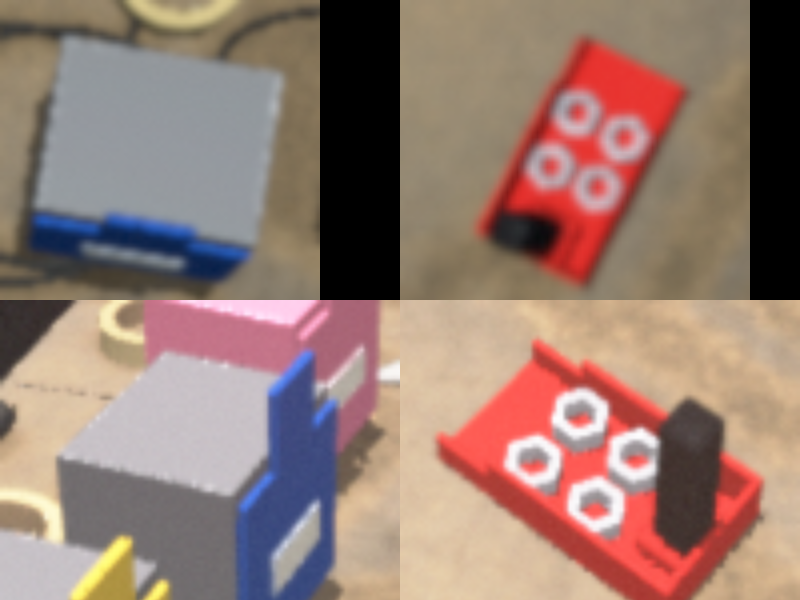

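The crops confirm the choice: the blue panel with its tab at side pixels (297–308, 183–191), and the scoop with four nuts and its post top at side (339,403). Next I check the geometry against the side view and plan the first move.

```bash
cat >> h.py <<'E'
H=np.array([.616,-.1255,0]);A=-.174
def B(x,y,z): # bin-unit axes (mm) -> world
    c,s=np.cos(A),np.sin(A);return H+np.array([c*x-s*y,s*x+c*y,z])/1000
def todo(st,target,yaw):
    from scipy.spatial.transform import Rotation as R
    q=np.array(st["tool_rot"]);M=R.from_quat(q[[1,2,3,0]]).as_matrix()
    y=np.arctan2(M[1,1],M[0,1]);d=(y-yaw+np.pi/2)%np.pi-np.pi/2
    c,s=np.cos(yaw),np.sin(yaw); y2=y-d
    Y=np.array([np.cos(y2),np.sin(y2),0]);Z=np.array([0,0,-1]);X=np.cross(Y,Z)
    e=np.array(target)-st["eef_pos"];print("spin",round(d,3),"then d",(np.array([X@e,Y@e,Z@e])*1000).round(1))
E
python3 - <<'E'
from h import *
from workcell import monitor
s=pickle.load(open("pics/side0.pkl","rb"));t=pickle.load(open("pics/top0.pkl","rb"))
print(proj(s,[B(-8,30,202),B(-8,-30,202),B(0,30,202),B(0,-30,202)]).round(1).tolist())
print("housing corners",proj(s,[B(0,75,154),B(0,-75,154),B(122,75,154),B(122,-75,154)]).round(1).tolist())
print("post top",proj(s,[[.433,.380,.094]]), proj(t,[[.433,.380,.094]]))
todo(monitor.read_state(),B(28,0,400),np.pi/2+A)
E
```

```text
[[298.7, 193.2], [308.6, 182.4], [295.6, 192.5], [305.6, 181.8]]
housing corners [[288.0, 218.9], [312.4, 190.9], [243.0, 208.4], [270.8, 182.3]]
post top [[337.14150934 405.72538272]] [[190.84419202 281.00796114]]
spin -0.285 then d [-466.9 -664.5    3.5]
```

Emit:
{"fn": "carry_out", "kwargs": {
  "moves": [
    {"spin": -0.095,"dz": -7},
    {"spin": -0.095,"dz": -7},
    {"spin": -0.095,"dz": -6},
    {"dx": -10,"dy": -15},
    {"dx": -20,"dy": -28},
    {"dx": -20,"dy": -28},
    {"dx": -20,"dy": -28},
    {"dx": -20,"dy": -28}
  ],
  "claw": 1
}}

```text
invalid input
```

Emit:
{"fn": "carry_out", "kwargs": {
  "moves": [
    {"dx": -20,"dy": -28},
    {"dx": -20,"dy": -28},
    {"dx": -20,"dy": -28},
    {"dx": -20,"dy": -28},
    {"dx": -20,"dy": -28},
    {"dx": -20,"dy": -28},
    {"dx": -20,"dy": -28},
    {"dx": -20,"dy": -28}
  ]
}}

```text
invalid input
```

Emit:
{"fn": "carry_out", "kwargs": {
  "moves": [
    {"dx": -20,"dy": -28},
    {"dx": -20,"dy": -28},
    {"dx": -20,"dy": -28},
    {"dx": -20,"dy": -28},
    {"dx": -20,"dy": -28},
    {"dx": -20,"dy": -28},
    {"dx": -20,"dy": -28},
    {"dx": -17,"dy": -20}
  ]
}}

```text
invalid input
```

Emit:
{"fn": "carry_out", "kwargs": {
  "moves": [
    {"dx": 0,"dy": 0,"dz": -7,"spin": -0.095},
    {"dx": 0,"dy": 0,"dz": -7,"spin": -0.095},
    {"dx": 0,"dy": 0,"dz": -6,"spin": -0.095},
    {"dx": -10,"dy": -15,"dz": 0,"spin": 0}
  ],
  "claw": 1
}}

```text
t: 0.43
eef_pos: [0.3053, 0.5905, 0.4255]
tool_rot: [-0.0, 0.084, 0.996, 0.001]
force: [0.9, -0.5, 1.2]
finger_gap: 0.0384
grasp_force: 0.0
```

Emit:
{"fn": "carry_out", "kwargs": {
  "moves": [
    {"dx": -20,"dy": -28,"dz": 0,"spin": 0},
    {"dx": -20,"dy": -28,"dz": 0,"spin": 0},
    {"dx": -20,"dy": -28,"dz": 0,"spin": 0},
    {"dx": -20,"dy": -28,"dz": 0,"spin": 0},
    {"dx": -20,"dy": -28,"dz": 0,"spin": 0},
    {"dx": -20,"dy": -28,"dz": 0,"spin": 0},
    {"dx": -20,"dy": -28,"dz": 0,"spin": 0},
    {"dx": -20,"dy": -28,"dz": 0,"spin": 0}
  ]
}}

```text
t: 1.1
eef_pos: [0.4252, 0.3387, 0.4242]
tool_rot: [-0.0, 0.087, 0.996, -0.0]
force: [0.1, -0.2, -0.4]
finger_gap: -0.0002
grasp_force: 0.0
```

Emit:
{"fn": "carry_out", "kwargs": {
  "moves": [
    {"dx": -20,"dy": -28,"dz": 0,"spin": 0},
    {"dx": -20,"dy": -28,"dz": 0,"spin": 0},
    {"dx": -20,"dy": -28,"dz": 0,"spin": 0},
    {"dx": -20,"dy": -28,"dz": 0,"spin": 0},
    {"dx": -20,"dy": -28,"dz": 0,"spin": 0},
    {"dx": -20,"dy": -28,"dz": 0,"spin": 0},
    {"dx": -20,"dy": -28,"dz": 0,"spin": 0},
    {"dx": -20,"dy": -28,"dz": 0,"spin": 0}
  ]
}}

```text
t: 1.77
eef_pos: [0.5441, 0.0904, 0.4243]
tool_rot: [-0.0, 0.087, 0.996, -0.0]
force: [-0.1, -0.4, 0.2]
finger_gap: -0.0001
grasp_force: 0.0
```

Emit:
{"fn": "carry_out", "kwargs": {
  "moves": [
    {"dx": -20,"dy": -28,"dz": 0,"spin": 0},
    {"dx": -20,"dy": -28,"dz": 0,"spin": 0},
    {"dx": -20,"dy": -28,"dz": 0,"spin": 0},
    {"dx": -20,"dy": -28,"dz": 0,"spin": 0},
    {"dx": -20,"dy": -28,"dz": 0,"spin": 0},
    {"dx": -20,"dy": -28,"dz": 0,"spin": 0},
    {"dx": -17,"dy": -25,"dz": 0,"spin": 0},
    {"dx": 0,"dy": -8,"dz": 0,"spin": 0}
  ]
}}

```text
t: 2.43
eef_pos: [0.6455, -0.1335, 0.4236]
tool_rot: [0.0, 0.088, 0.996, -0.001]
force: [0.2, -0.6, 0.5]
finger_gap: -0.0001
grasp_force: 0.0
```

```bash
python3 - <<'E'
from h import *
from workcell import monitor
todo(monitor.read_state(),B(28,0,340),np.pi/2+A)
E
```

```text
spin -0.003 then d [ 2.4  2.8 83.6]
```

Emit:
{"fn": "carry_out", "kwargs": {
  "moves": [
    {"dx": 2,"dy": 3,"dz": 20,"spin": 0},
    {"dx": 0,"dy": 0,"dz": 20,"spin": 0},
    {"dx": 0,"dy": 0,"dz": 20,"spin": 0},
    {"dx": 0,"dy": 0,"dz": 14,"spin": 0},
    {"dx": 0,"dy": 0,"dz": 7,"spin": 0},
    {"dx": 0,"dy": 0,"dz": 0,"spin": 0}
  ]
}}

```text
t: 2.93
eef_pos: [0.6417, -0.1257, 0.341]
tool_rot: [-0.002, 0.087, 0.996, 0.0]
force: [-1.1, -0.3, 1.0]
finger_gap: -0.0004
grasp_force: 0.0
```

Emit:
{"fn": "carry_out", "kwargs": {
  "moves": [
    {"dx": 7,"dy": 0,"dz": 0,"spin": 0},
    {"dx": 7,"dy": 0,"dz": 0,"spin": 0},
    {"dx": 7,"dy": 0,"dz": 0,"spin": 0},
    {"dx": 7,"dy": 0,"dz": 0,"spin": 0},
    {"dx": 7,"dy": 0,"dz": 0,"spin": 0},
    {"dx": 7,"dy": 0,"dz": 0,"spin": 0},
    {"dx": 7,"dy": 0,"dz": 0,"spin": 0},
    {"dx": 7,"dy": 0,"dz": 0,"spin": 0}
  ]
}}

```text
t: 3.6
eef_pos: [0.5867, -0.1165, 0.344]
tool_rot: [0.0, 0.087, 0.996, -0.0]
force: [0.4, -1.0, -1.3]
finger_gap: -0.0001
grasp_force: 0.4
```

Emit:
{"fn": "carry_out", "kwargs": {
  "moves": [
    {"dx": 8,"dy": 0,"dz": 3,"spin": 0},
    {"dx": 8,"dy": 0,"dz": 3,"spin": 0},
    {"dx": 8,"dy": 0,"dz": 3,"spin": 0},
    {"dx": 8,"dy": 0,"dz": 3,"spin": 0},
    {"dx": 8,"dy": 0,"dz": 3,"spin": 0},
    {"dx": 8,"dy": 0,"dz": 3,"spin": 0},
    {"dx": 8,"dy": 0,"dz": 3,"spin": 0},
    {"dx": 8,"dy": 0,"dz": 3,"spin": 0}
  ]
}}

```text
t: 4.27
eef_pos: [0.5236, -0.1053, 0.3192]
tool_rot: [-0.0, 0.087, 0.996, 0.0]
force: [0.3, -0.1, -0.3]
finger_gap: -0.0004
grasp_force: 0.2
```

Emit:
{"fn": "carry_out", "kwargs": {
  "moves": [
    {"dx": 4,"dy": 0,"dz": 0,"spin": 0},
    {"dx": 4,"dy": 0,"dz": 0,"spin": 0},
    {"dx": 4,"dy": 0,"dz": 0,"spin": 0},
    {"dx": 3,"dy": 0,"dz": 0,"spin": 0},
    {"dx": 0,"dy": 0,"dz": 0,"spin": 0}
  ]
}}

```text
t: 4.68
eef_pos: [0.5093, -0.1028, 0.3199]
tool_rot: [-0.0, 0.087, 0.996, -0.0]
force: [-0.2, -0.7, -0.6]
finger_gap: -0.0001
grasp_force: 0.0
```

```bash
python3 - <<'E'
from h import *
from workcell import monitor,cams
s=cams.snapshot("side")
x0,y0,x1,y1=180,140,400,320
cv2.imwrite("pics/open1.png",cv2.resize(s["pixels"][y0:y1,x0:x1],None,fx=3,fy=3)[:,:,::-1])
pickle.dump(s,open("pics/open1.pkl","wb"))
print(proj(s,[B(-134,30,155),B(-134,-30,155)]),proj(s,[B(-134*.9,30,165)]))
E
```

```text
[[347.99499579 221.22610821]
 [355.82996327 209.17205696]] [[342.81313742 216.39567549]]
```

View pics/open1.png

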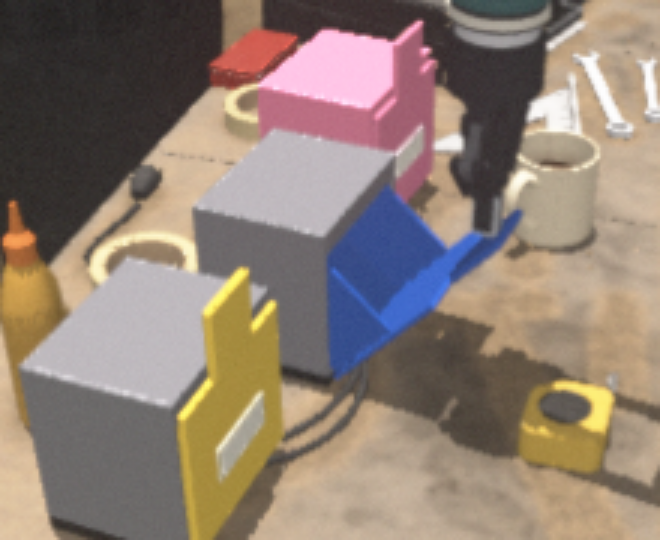

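The picture shows the blue bin leaning out, its tab's far corner at side pixel (353,211) against (356,209) predicted for fully open. It is nearly at the stop, so I push on.

Emit:
{"fn": "carry_out", "kwargs": {
  "moves": [
    {"dx": 3,"dy": 0,"dz": 0,"spin": 0},
    {"dx": 3,"dy": 0,"dz": 0,"spin": 0},
    {"dx": 3,"dy": 0,"dz": 0,"spin": 0},
    {"dx": 0,"dy": 0,"dz": 0,"spin": 0}
  ]
}}

```text
t: 5.07
eef_pos: [0.5012, -0.1015, 0.3204]
tool_rot: [0.001, 0.087, 0.996, -0.0]
force: [2.8, 0.8, 1.2]
finger_gap: 0.0
grasp_force: 1.2
```

Emit:
{"fn": "carry_out", "kwargs": {
  "moves": [
    {"dx": 2,"dy": 0,"dz": 0,"spin": 0},
    {"dx": 2,"dy": 0,"dz": 0,"spin": 0},
    {"dx": 0,"dy": 0,"dz": 0,"spin": 0}
  ]
}}

```text
t: 5.32
eef_pos: [0.4989, -0.1011, 0.3218]
tool_rot: [0.004, 0.087, 0.996, -0.001]
force: [7.2, -0.9, 0.8]
finger_gap: -0.0002
grasp_force: 3.1
```

Emit:
{"fn": "carry_out", "kwargs": {
  "moves": [
    {"dx": -8,"dy": 0,"dz": 0,"spin": 0},
    {"dx": -8,"dy": 0,"dz": 0,"spin": 0},
    {"dx": 0,"dy": 0,"dz": -25,"spin": 0},
    {"dx": 0,"dy": 0,"dz": -30,"spin": 0},
    {"dx": 0,"dy": 0,"dz": -30,"spin": 0}
  ],
  "claw": -1
}}

```text
t: 5.73
eef_pos: [0.5123, -0.1033, 0.4036]
tool_rot: [-0.003, 0.087, 0.996, 0.0]
force: [0.0, -0.7, 0.6]
finger_gap: 0.06
grasp_force: 0.0
```

```bash
python3 - <<'E'
from h import *
from workcell import monitor
s=pickle.load(open("pics/side0.pkl","rb"))
print(plane(s,[[339,403]],.094))
todo(monitor.read_state(),[.433,.380,.33],1.097)
E
```

```text
[[0.43096494 0.37431195 0.094     ]]
spin 0.3 then d [291.1 393.9  73.6]
```

Emit:
{"fn": "carry_out", "kwargs": {
  "moves": [
    {"dx": 0,"dy": 0,"dz": 0,"spin": 0.1},
    {"dx": 0,"dy": 0,"dz": 0,"spin": 0.1},
    {"dx": 0,"dy": 0,"dz": 0,"spin": 0.1},
    {"dx": 14,"dy": 19,"dz": 0,"spin": 0},
    {"dx": 20,"dy": 27,"dz": 0,"spin": 0},
    {"dx": 20,"dy": 27,"dz": 0,"spin": 0},
    {"dx": 20,"dy": 27,"dz": 0,"spin": 0},
    {"dx": 20,"dy": 27,"dz": 0,"spin": 0}
  ]
}}

```text
t: 6.4
eef_pos: [0.4864, 0.0536, 0.4038]
tool_rot: [-0.001, 0.235, 0.972, -0.0]
force: [1.0, -0.1, -0.1]
finger_gap: 0.085
grasp_force: 0.0
```

Emit:
{"fn": "carry_out", "kwargs": {
  "moves": [
    {"dx": 20,"dy": 27,"dz": 0,"spin": 0},
    {"dx": 20,"dy": 27,"dz": 0,"spin": 0},
    {"dx": 20,"dy": 27,"dz": 0,"spin": 0},
    {"dx": 20,"dy": 27,"dz": 0,"spin": 0},
    {"dx": 20,"dy": 27,"dz": 0,"spin": 0},
    {"dx": 20,"dy": 27,"dz": 0,"spin": 0},
    {"dx": 20,"dy": 27,"dz": 0,"spin": 0},
    {"dx": 20,"dy": 27,"dz": 0,"spin": 0}
  ]
}}

```text
t: 7.07
eef_pos: [0.4424, 0.3193, 0.4037]
tool_rot: [-0.001, 0.235, 0.972, -0.001]
force: [-0.2, -0.2, -0.9]
finger_gap: 0.0854
grasp_force: 0.0
```

Emit:
{"fn": "carry_out", "kwargs": {
  "moves": [
    {"dx": 20,"dy": 27,"dz": 0,"spin": 0},
    {"dx": 17,"dy": 23,"dz": 0,"spin": 0},
    {"dx": 0,"dy": 0,"dz": 0,"spin": 0},
    {"dx": 0,"dy": 0,"dz": 0,"spin": 0}
  ]
}}

```text
t: 7.4
eef_pos: [0.4325, 0.3804, 0.4034]
tool_rot: [-0.001, 0.233, 0.972, -0.001]
force: [0.2, 0.6, -0.1]
finger_gap: 0.0854
grasp_force: 0.0
```

```bash
python3 - <<'E'
from h import *
from workcell import monitor,cams
w=cams.snapshot("wrist");s=cams.snapshot("side")
todo(monitor.read_state(),[.432,.377,.28],1.097)
print(proj(w,[[.432,.377,.094]]))
o=plane(s,[[352,213]],.155)
x0,y0,x1,y1=270,150,420,260
a=cv2.resize(s["pixels"][y0:y1,x0:x1],(600,440))
cv2.imwrite("pics/w1.png",np.vstack([w["pixels"][::2,::2],cv2.resize(s["pixels"][y0:y1,x0:x1],(320,235))])[:,:,::-1])
pickle.dump(w,open("pics/w1.pkl","wb"))
E
```

```text
spin 0.0 then d [ 1.000e-01 -1.900e+00  1.237e+02]
[[310.84661675 232.09823935]]
```

View pics/w1.png

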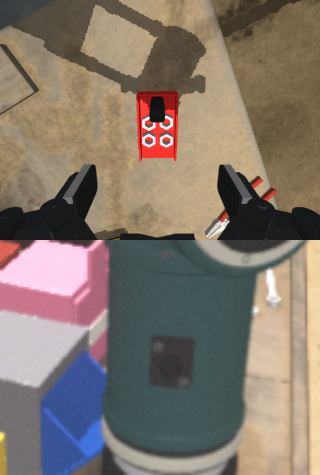

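The wrist view shows the scoop aligned with the tool, its post at about (314,220) at full scale with the nuts below it. The lower crop has the arm in front of the blue tab.

```bash
python3 - <<'E'
from h import *
from workcell import monitor
w=pickle.load(open("pics/w1.pkl","rb"))
m=mask(w,(0,0,0),(180,255,70),(285,180,345,260));b=big(m);print(cv2.boundingRect(b))
print(proj(w,[[.432,.377,.094],[.432,.377,.004]]).round(1).tolist())
r=mask(w,(0,120,90),(8,255,255),(240,160,400,340))|mask(w,(172,120,90),(180,255,255),(240,160,400,340));R=cv2.minAreaRect(big(r));print(R)
bx=cv2.boundingRect(b);top=[[bx[0]+bx[2]/2,bx[1]+bx[3]-1]];print("front top edge",plane(w,top,.094))
P=plane(w,cv2.boxPoints(R),.022);print(P,P.mean(0))
E
```

```text
(298, 193, 32, 51)
[[310.8, 232.1], [311.9, 202.7]]
((314.0, 252.0), (140.0, 84.0), 90.0)
front top edge [[0.44001273 0.37535873 0.094     ]]
[[0.39776    0.35737426 0.022     ]
 [0.42935659 0.41964897 0.022     ]
 [0.54784921 0.36410706 0.022     ]
 [0.51259091 0.2943695  0.022     ]] [0.47188918 0.35887495 0.022     ]
```

Emit:
{"fn": "carry_out", "kwargs": {
  "moves": [
    {"dx": 1,"dy": -2,"dz": 25,"spin": 0},
    {"dx": 0,"dy": 0,"dz": 30,"spin": 0},
    {"dx": 0,"dy": 0,"dz": 30,"spin": 0},
    {"dx": 0,"dy": 0,"dz": 30,"spin": 0},
    {"dx": 0,"dy": 0,"dz": 30,"spin": 0},
    {"dx": 0,"dy": 0,"dz": 22,"spin": 0},
    {"dx": 0,"dy": 0,"dz": 13,"spin": 0},
    {"dx": 0,"dy": 0,"dz": 0,"spin": 0}
  ],
  "claw": -1
}}

```text
t: 8.17
eef_pos: [0.4301, 0.3754, 0.2211]
tool_rot: [-0.002, 0.235, 0.972, -0.003]
force: [-0.7, -0.3, 0.7]
finger_gap: 0.0852
grasp_force: 0.0
```

Emit:
{"fn": "carry_out", "kwargs": {
  "moves": [
    {"dx": 0,"dy": 0,"dz": 0,"spin": 0},
    {"dx": 0,"dy": 0,"dz": 0,"spin": 0},
    {"dx": 0,"dy": 0,"dz": 0,"spin": 0},
    {"dx": 0,"dy": 0,"dz": 0,"spin": 0},
    {"dx": 0,"dy": 0,"dz": 0,"spin": 0},
    {"dx": 0,"dy": 0,"dz": 0,"spin": 0}
  ],
  "claw": 1,
  "squeeze": 80
}}

```text
t: 8.67
eef_pos: [0.4317, 0.3782, 0.2261]
tool_rot: [0.001, 0.235, 0.972, 0.001]
force: [-0.0, 1.1, 4.4]
finger_gap: 0.021
grasp_force: 77.8
```

Emit:
{"fn": "carry_out", "kwargs": {
  "moves": [
    {"dx": 0,"dy": 0,"dz": -4,"spin": 0},
    {"dx": 0,"dy": 0,"dz": -6,"spin": 0},
    {"dx": 0,"dy": 0,"dz": -8,"spin": 0},
    {"dx": 0,"dy": 0,"dz": -8,"spin": 0},
    {"dx": 0,"dy": 0,"dz": -6,"spin": 0},
    {"dx": 0,"dy": 0,"dz": 0,"spin": 0}
  ]
}}

```text
t: 9.17
eef_pos: [0.4318, 0.3783, 0.2588]
tool_rot: [0.001, 0.235, 0.972, 0.001]
force: [-0.2, 1.3, -2.5]
finger_gap: 0.021
grasp_force: 78.4
```

```bash
python3 - <<'E'
from h import *
from workcell import cams
w=cams.snapshot("wrist");s=cams.snapshot("side")
cv2.imwrite("pics/lift.png",np.vstack([w["pixels"][::2,::2],cv2.resize(s["pixels"][340:460,240:400],(320,240))])[:,:,::-1])
E
```

```text
(no output)
```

View pics/lift.png

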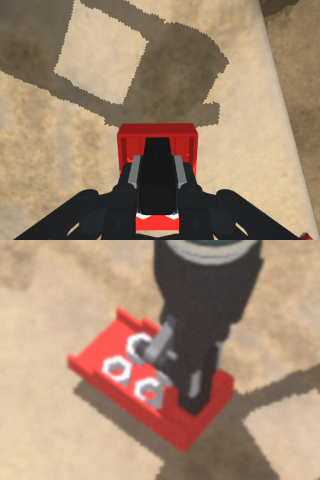

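The wrist and side views show the scoop lifted and level with its nuts in place. Next I raise it, turn it and carry it.

Emit:
{"fn": "carry_out", "kwargs": {
  "moves": [
    {"dx": 0,"dy": 0,"dz": -10,"spin": -0.05},
    {"dx": 0,"dy": 0,"dz": -20,"spin": -0.05},
    {"dx": 0,"dy": 0,"dz": -25,"spin": -0.05},
    {"dx": 0,"dy": 0,"dz": -25,"spin": -0.05},
    {"dx": 0,"dy": 0,"dz": -25,"spin": -0.05},
    {"dx": 0,"dy": 0,"dz": -25,"spin": -0.05},
    {"dx": 0,"dy": 0,"dz": -15,"spin": 0},
    {"dx": 0,"dy": 0,"dz": -6,"spin": 0}
  ]
}}

```text
t: 9.93
eef_pos: [0.4317, 0.3781, 0.4108]
tool_rot: [0.002, 0.087, 0.996, 0.002]
force: [0.5, 0.3, -3.3]
finger_gap: 0.021
grasp_force: 78.8
```

```bash
python3 - <<'E'
from h import *
from workcell import monitor
todo(monitor.read_state(),B(-112,0,410),np.pi/2+A)
E
```

```text
spin 0.0 then d [-156.7 -464.1    0.8]
```

Emit:
{"fn": "carry_out", "kwargs": {
  "moves": [
    {"dx": -3,"dy": -10,"dz": 0,"spin": 0},
    {"dx": -6,"dy": -18,"dz": 0,"spin": 0},
    {"dx": -8,"dy": -24,"dz": 0,"spin": 0},
    {"dx": -8,"dy": -24,"dz": 0,"spin": 0},
    {"dx": -8,"dy": -24,"dz": 0,"spin": 0},
    {"dx": -8,"dy": -24,"dz": 0,"spin": 0},
    {"dx": -8,"dy": -24,"dz": 0,"spin": 0},
    {"dx": -8,"dy": -24,"dz": 0,"spin": 0}
  ]
}}

```text
t: 10.6
eef_pos: [0.4567, 0.1964, 0.405]
tool_rot: [-0.002, 0.087, 0.996, -0.001]
force: [1.4, 0.2, -3.3]
finger_gap: 0.0212
grasp_force: 78.8
```

Emit:
{"fn": "carry_out", "kwargs": {
  "moves": [
    {"dx": -8,"dy": -24,"dz": 0,"spin": 0},
    {"dx": -8,"dy": -24,"dz": 0,"spin": 0},
    {"dx": -8,"dy": -24,"dz": 0,"spin": 0},
    {"dx": -8,"dy": -24,"dz": 0,"spin": 0},
    {"dx": -8,"dy": -24,"dz": 0,"spin": 0},
    {"dx": -8,"dy": -24,"dz": 0,"spin": 0},
    {"dx": -8,"dy": -24,"dz": 0,"spin": 0},
    {"dx": -8,"dy": -24,"dz": 0,"spin": 0}
  ]
}}

```text
t: 11.27
eef_pos: [0.4862, -0.0035, 0.405]
tool_rot: [-0.002, 0.087, 0.996, -0.0]
force: [0.4, -0.4, -3.5]
finger_gap: 0.0213
grasp_force: 78.8
```

Emit:
{"fn": "carry_out", "kwargs": {
  "moves": [
    {"dx": -8,"dy": -24,"dz": 0,"spin": 0},
    {"dx": -8,"dy": -24,"dz": 0,"spin": 0},
    {"dx": -8,"dy": -24,"dz": 0,"spin": 0},
    {"dx": -8,"dy": -19,"dz": 0,"spin": 0},
    {"dx": -4,"dy": -9,"dz": 0,"spin": 0},
    {"dx": 0,"dy": 0,"dz": 0,"spin": 0},
    {"dx": 0,"dy": 0,"dz": 0,"spin": 0}
  ]
}}

```text
t: 11.85
eef_pos: [0.5049, -0.1065, 0.4062]
tool_rot: [-0.002, 0.088, 0.996, 0.001]
force: [-0.2, 0.7, -3.9]
finger_gap: 0.0208
grasp_force: 78.8
```

```bash
cat > pour.py <<'E'
import sys
from h import *
from workcell import cams,monitor
s=cams.snapshot("side");t=cams.snapshot("top")
cv2.imwrite(f"pics/{sys.argv[1]}.png",np.hstack([cv2.resize(s["pixels"][130:310,230:410],(400,400)),cv2.resize(t["pixels"][150:270,320:440],(400,400))])[:,:,::-1])
st=monitor.read_state();d=(st["eef_pos"]-H);c,q=np.cos(A),np.sin(A);print("TCP in bin",[round(1000*v,1) for v in(c*d[0]+q*d[1],-q*d[0]+c*d[1],d[2])])
for n,b in((s,(230,170,330,275)),):
    y=mask(n,(20,130,90),(32,255,255),(240,220,290,330));print("yellow area",cv2.boundingRect(big(y)))
E
python3 pour.py p0
```

```text
TCP in bin [np.float64(-112.7), np.float64(0.4), np.float64(406.8)]
yellow area (240, 229, 34, 97)
```

View pics/p0.png

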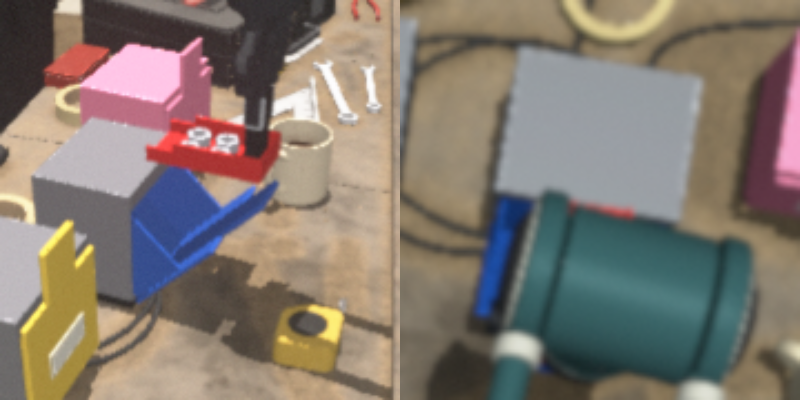

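The scoop is level above the open blue bin, its back end at side crop (270,160) over the tab and its tip at the housing front; the bin has stayed open and the nuts are in the tray. Now I loosen the grip to the minimum to let it pivot.

Emit:
{"fn": "carry_out", "kwargs": {
  "moves": [
    {"dx": 0,"dy": 0,"dz": 0,"spin": 0},
    {"dx": 0,"dy": 0,"dz": 0,"spin": 0},
    {"dx": 0,"dy": 0,"dz": 0,"spin": 0},
    {"dx": 0,"dy": 0,"dz": 0,"spin": 0},
    {"dx": 0,"dy": 0,"dz": 0,"spin": 0},
    {"dx": 0,"dy": 0,"dz": 0,"spin": 0}
  ],
  "squeeze": 20
}}

```text
t: 12.45
eef_pos: [0.5056, -0.1062, 0.4078]
tool_rot: [0.0, 0.087, 0.996, -0.0]
force: [-0.2, -0.7, -3.7]
finger_gap: 0.0211
grasp_force: 78.8
```

```bash
cat > tilt.py <<'E'
from h import *
from workcell import cams,monitor
s=cams.snapshot("side")
B4=(280,170,380,240)
m=mask(s,(0,130,90),(8,255,255),B4)|mask(s,(172,130,90),(180,255,255),B4)
k=big(m)[:,0];r=cv2.minAreaRect(big(m))
print("red box",cv2.boundingRect(k),r,"leftmost",k[k[:,0].argmin()],"rightmost",k[k[:,0].argmax()],"lowest",k[k[:,1].argmax()])
w=mask(s,(0,0,170),(180,40,255),B4);print("white px",int((w>0).sum()))
st=monitor.read_state();d=(st["eef_pos"]-H);c,q=np.cos(A),np.sin(A);print("TCP in bin",[round(float(1000*v),1) for v in(c*d[0]+q*d[1],-q*d[0]+c*d[1],d[2])],st["force"].round(1),st["grasp_force"])
E
python3 tilt.py
```

```text
red box (296, 181, 60, 31) ((325.2688293457031, 194.85736083984375), (56.91627502441406, 25.022546768188477), 13.240520477294922) leftmost [296 195] rightmost [355 191] lowest [345 211]
white px 895
TCP in bin [-112.1, -0.2, 407.8] [-0.1 -0.2 -3.3] 78.74016165733337
```

Emit:
{"fn": "carry_out", "kwargs": {
  "moves": [
    {"dx": 0,"dy": 0,"dz": 0,"spin": 0},
    {"dx": 0,"dy": 0,"dz": 0,"spin": 0},
    {"dx": 0,"dy": 0,"dz": 0,"spin": 0},
    {"dx": 0,"dy": 0,"dz": 0,"spin": 0}
  ],
  "squeeze": 20,
  "claw": 1
}}

```text
t: 12.83
eef_pos: [0.5056, -0.1065, 0.4077]
tool_rot: [-0.0, 0.087, 0.996, 0.0]
force: [-0.5, -0.1, -3.3]
finger_gap: 0.021
grasp_force: 78.8
```

```bash
python3 tilt.py
```

```text
red box (295, 181, 61, 31) ((324.8226318359375, 194.66912841796875), (57.81035232543945, 25.238651275634766), 13.626995086669922) leftmost [295 195] rightmost [355 191] lowest [345 211]
white px 895
TCP in bin [-112.0, -0.4, 407.6] [ 0.7 -0.7 -3.8] 78.78536581993103
```

Emit:
{"fn": "carry_out", "kwargs": {
  "moves": [
    {"dx": 0,"dy": 0,"dz": 0,"spin": 0},
    {"dx": 0,"dy": 0,"dz": 0,"spin": 0}
  ],
  "squeeze": 20,
  "claw": 0.56
}}

```text
t: 13.05
eef_pos: [0.5056, -0.1065, 0.4077]
tool_rot: [-0.0, 0.087, 0.996, 0.0]
force: [0.6, 0.3, -3.5]
finger_gap: 0.021
grasp_force: 78.7
```

```bash
python3 tilt.py
```

```text
red box (296, 181, 60, 31) ((325.2948913574219, 194.7836151123047), (56.838504791259766, 25.238651275634766), 13.626995086669922) leftmost [296 195] rightmost [355 190] lowest [345 211]
white px 891
TCP in bin [-112.0, -0.3, 407.7] [ 0.3  0.2 -3. ] 78.68159294128418
```

Emit:
{"fn": "carry_out", "kwargs": {
  "moves": [
    {"dx": 1,"dy": 0,"dz": 5,"spin": 0},
    {"dx": 1,"dy": 0,"dz": 6,"spin": 0},
    {"dx": 1,"dy": 0,"dz": 5,"spin": 0},
    {"dx": 0,"dy": 0,"dz": 0,"spin": 0}
  ]
}}

```text
t: 13.43
eef_pos: [0.5017, -0.1057, 0.3896]
tool_rot: [-0.002, 0.087, 0.996, 0.0]
force: [-0.9, 0.2, -2.9]
finger_gap: 0.0209
grasp_force: 78.8
```

Emit:
{"fn": "carry_out", "kwargs": {
  "moves": [
    {"dx": 0,"dy": 0,"dz": 0,"spin": 0}
  ],
  "squeeze": 20,
  "claw": 0.53
}}

```text
t: 13.52
eef_pos: [0.5022, -0.1058, 0.3907]
tool_rot: [-0.001, 0.087, 0.996, 0.0]
force: [-0.2, 0.6, -2.1]
finger_gap: 0.0215
grasp_force: 78.8
```

```bash
python3 tilt.py
```

```text
red box (297, 188, 60, 31) ((326.4459533691406, 201.3976287841797), (57.36009979248047, 24.366924285888672), 11.9761323928833) leftmost [297 202] rightmost [356 196] lowest [346 218]
white px 1052
TCP in bin [-115.2, -0.3, 391.2] [-0.9  0.7 -2.6] 78.7760603427887
```

Emit:
{"fn": "carry_out", "kwargs": {
  "moves": [
    {"dx": 0,"dy": 0,"dz": 0,"spin": 0}
  ],
  "squeeze": 20,
  "claw": 0.5
}}

```text
t: 13.65
eef_pos: [0.5027, -0.1059, 0.3918]
tool_rot: [0.0, 0.087, 0.996, -0.0]
force: [-0.5, -0.1, -3.8]
finger_gap: 0.0214
grasp_force: 43.6
```

```bash
python3 tilt.py
```

```text
red box (297, 187, 59, 31) ((326.4360046386719, 200.4168243408203), (57.38444519042969, 24.85672950744629), 11.821487426757812) leftmost [297 201] rightmost [355 204] lowest [345 217]
white px 1024
TCP in bin [-114.9, -0.3, 392.0] [-0.3  0.  -4.1] 43.5974657535553
```

Emit:
{"fn": "carry_out", "kwargs": {
  "moves": [
    {"dx": 0,"dy": 0,"dz": 0,"spin": 0}
  ]
}}

```text
t: 13.78
eef_pos: [0.5028, -0.106, 0.392]
tool_rot: [0.0, 0.087, 0.996, -0.0]
force: [0.6, -0.2, -1.7]
finger_gap: 0.0216
grasp_force: 43.6
```

Emit:
{"fn": "carry_out", "kwargs": {
  "moves": [
    {"dx": 0,"dy": 0,"dz": 0,"spin": 0}
  ],
  "claw": 0.49
}}

```text
t: 13.87
eef_pos: [0.5028, -0.1059, 0.392]
tool_rot: [0.0, 0.087, 0.996, -0.0]
force: [-0.7, 0.0, -2.9]
finger_gap: 0.0218
grasp_force: 14.8
```

```bash
python3 tilt.py
```

```text
red box (297, 187, 59, 31) ((326.4422302246094, 200.4656982421875), (57.313514709472656, 24.85426902770996), 12.26477336883545) leftmost [297 201] rightmost [355 204] lowest [344 217]
white px 1028
TCP in bin [-115.0, -0.3, 391.9] [ 0.5  0.1 -2.6] 14.798847287893295
```

Emit:
{"fn": "carry_out", "kwargs": {
  "moves": [
    {"dx": 0,"dy": 0,"dz": 0,"spin": 0},
    {"dx": 0,"dy": 0,"dz": 0,"spin": 0}
  ],
  "claw": 0.4875
}}

```text
t: 14.08
eef_pos: [0.5027, -0.106, 0.3919]
tool_rot: [0.0, 0.087, 0.996, -0.0]
force: [0.1, -0.0, -4.0]
finger_gap: 0.0219
grasp_force: 7.4
```

```bash
python3 tilt.py
```

```text
red box (300, 191, 60, 27) ((329.689697265625, 203.72413635253906), (58.46402359008789, 24.08319091796875), 4.763641834259033) leftmost [300 208] rightmost [359 204] lowest [344 217]
white px 1123
TCP in bin [-115.0, -0.3, 391.8] [ 0.4 -0.1 -3.3] 7.287583127617836
```

Emit:
{"fn": "carry_out", "kwargs": {
  "moves": [
    {"dx": 0,"dy": 0,"dz": 0,"spin": 0},
    {"dx": 0,"dy": 0,"dz": 0,"spin": 0},
    {"dx": 0,"dy": 0,"dz": 0,"spin": 0}
  ]
}}

```text
t: 14.38
eef_pos: [0.5026, -0.1059, 0.3916]
tool_rot: [-0.0, 0.087, 0.996, -0.0]
force: [1.1, 0.4, -3.2]
finger_gap: 0.0218
grasp_force: 7.2
```

```bash
python3 tilt.py
```

```text
red box (308, 194, 58, 28) ((336.1929626464844, 208.1202850341797), (22.426973342895508, 58.706851959228516), 82.64761352539062) leftmost [308 216] rightmost [365 203] lowest [309 221]
white px 1085
TCP in bin [-115.0, -0.3, 391.7] [-0.3 -0.1 -2.5] 7.183318734169006
```

Emit:
{"fn": "carry_out", "kwargs": {
  "moves": [
    {"dx": -3,"dy": 0,"dz": 0,"spin": 0},
    {"dx": -4,"dy": 0,"dz": 0,"spin": 0},
    {"dx": -4,"dy": 0,"dz": 0,"spin": 0},
    {"dx": -3,"dy": 0,"dz": 0,"spin": 0},
    {"dx": 0,"dy": 0,"dz": 0,"spin": 0}
  ]
}}

```text
t: 14.85
eef_pos: [0.5172, -0.1085, 0.3918]
tool_rot: [0.0, 0.087, 0.996, -0.0]
force: [-0.1, 0.5, -3.5]
finger_gap: 0.022
grasp_force: 7.2
```

```bash
python3 tilt.py; python3 pour.py p1
```

```text
red box (302, 193, 58, 28) ((330.33868408203125, 206.4268035888672), (22.446353912353516, 58.33501052856445), 84.14398956298828) leftmost [302 215] rightmost [359 202] lowest [304 220]
white px 1092
TCP in bin [-100.6, -0.3, 391.6] [ 0.8  0.1 -3.8] 7.180518060922623
TCP in bin [np.float64(-101.0), np.float64(-0.3), np.float64(391.6)]
yellow area (240, 229, 34, 97)
```

View pics/p1.png

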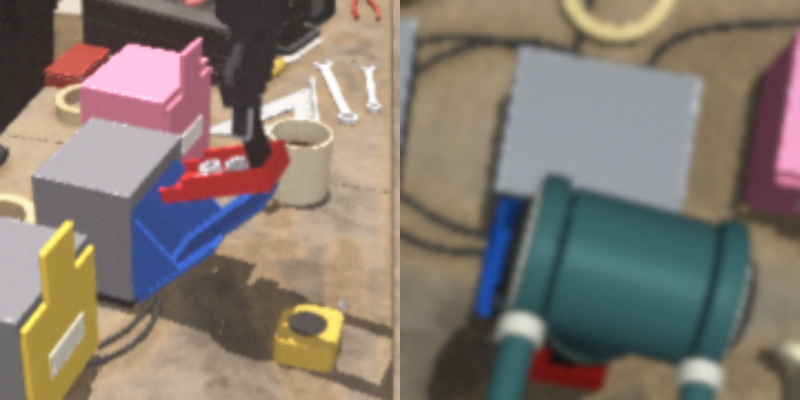

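The picture shows the scoop tilted about 20° into the bin's mouth, tip at side crop (165,190), with the nuts still inside and the bin open. I ease the grip a little more.

Emit:
{"fn": "carry_out", "kwargs": {
  "moves": [
    {"dx": 0,"dy": 0,"dz": 0,"spin": 0},
    {"dx": 0,"dy": 0,"dz": 0,"spin": 0},
    {"dx": 0,"dy": 0,"dz": 0,"spin": 0}
  ],
  "claw": 0.4867
}}

```text
t: 15.25
eef_pos: [0.5163, -0.1083, 0.3917]
tool_rot: [-0.0, 0.087, 0.996, 0.0]
force: [0.1, 0.4, -3.2]
finger_gap: 0.0217
grasp_force: 5.0
```

```bash
python3 tilt.py
```

```text
red box (302, 193, 58, 28) ((330.4912109375, 206.92408752441406), (22.046039581298828, 58.45830154418945), 83.41805267333984) leftmost [302 215] rightmost [359 203] lowest [304 220]
white px 1096
TCP in bin [-101.2, -0.3, 391.7] [-0.3  0.2 -3.4] 4.991479888558388
```

Emit:
{"fn": "carry_out", "kwargs": {
  "moves": [
    {"dx": 0,"dy": 0,"dz": 4,"spin": 0},
    {"dx": 0,"dy": 0,"dz": 4,"spin": 0},
    {"dx": 0,"dy": 0,"dz": 4,"spin": 0},
    {"dx": 0,"dy": 0,"dz": 4,"spin": 0},
    {"dx": 0,"dy": 0,"dz": 4,"spin": 0},
    {"dx": 0,"dy": 0,"dz": 0,"spin": 0}
  ],
  "claw": 0.4875
}}

```text
t: 15.8
eef_pos: [0.5172, -0.1085, 0.3722]
tool_rot: [0.001, 0.087, 0.996, -0.0]
force: [2.2, 0.2, -1.6]
finger_gap: 0.0221
grasp_force: 5.2
```

```bash
python3 tilt.py
```

```text
red box (303, 200, 57, 29) ((330.7434387207031, 213.53343200683594), (22.11699867248535, 57.72838592529297), 82.56858825683594) leftmost [303 223] rightmost [359 209] lowest [305 228]
white px 1105
TCP in bin [-100.4, -0.3, 372.2] [ 2.7 -0.5 -1.1] 5.277457237243652
```

Emit:
{"fn": "carry_out", "kwargs": {
  "moves": [
    {"dx": 0,"dy": 0,"dz": 3,"spin": 0},
    {"dx": 0,"dy": 0,"dz": 3,"spin": 0},
    {"dx": 0,"dy": 0,"dz": 3,"spin": 0},
    {"dx": 0,"dy": 0,"dz": 3,"spin": 0},
    {"dx": 0,"dy": 0,"dz": 0,"spin": 0}
  ]
}}

```text
t: 16.27
eef_pos: [0.5183, -0.1086, 0.3622]
tool_rot: [0.004, 0.087, 0.996, -0.0]
force: [5.1, -1.4, 4.4]
finger_gap: 0.022
grasp_force: 5.5
```

```bash
python3 tilt.py
```

```text
red box (305, 200, 55, 34) ((331.2908630371094, 215.94699096679688), (20.71563720703125, 58.1857795715332), 74.47589111328125) leftmost [305 228] rightmost [359 207] lowest [308 233]
white px 1067
TCP in bin [-99.2, -0.3, 362.2] [ 4.2 -0.6  4. ] 5.463524982333183
```

Emit:
{"fn": "carry_out", "kwargs": {
  "moves": [
    {"dx": -2,"dy": 0,"dz": 3,"spin": 0},
    {"dx": -2,"dy": 0,"dz": 3,"spin": 0},
    {"dx": -2,"dy": 0,"dz": 3,"spin": 0},
    {"dx": -2,"dy": 0,"dz": 3,"spin": 0},
    {"dx": 0,"dy": 0,"dz": 0,"spin": 0}
  ]
}}

```text
t: 16.73
eef_pos: [0.5252, -0.1098, 0.3478]
tool_rot: [0.001, 0.087, 0.996, -0.0]
force: [5.4, -0.6, 3.2]
finger_gap: 0.0219
grasp_force: 4.6
```

```bash
python3 tilt.py
```

```text
red box (311, 199, 48, 41) ((333.34613037109375, 220.76922607421875), (16.64100456237793, 57.41146469116211), 56.3099365234375) leftmost [311 238] rightmost [358 206] lowest [311 239]
white px 1050
TCP in bin [-92.3, -0.3, 347.8] [4.1 0.6 2.2] 4.506867974996567
```

Emit:
{"fn": "carry_out", "kwargs": {
  "moves": [
    {"dx": -2,"dy": 0,"dz": 3,"spin": 0},
    {"dx": -2,"dy": 0,"dz": 3,"spin": 0},
    {"dx": -1,"dy": 0,"dz": 2,"spin": 0},
    {"dx": 0,"dy": 0,"dz": 0,"spin": 0},
    {"dx": 0,"dy": 0,"dz": 0,"spin": 0},
    {"dx": 0,"dy": 0,"dz": 0,"spin": 0}
  ]
}}

```text
t: 17.28
eef_pos: [0.5298, -0.1109, 0.34]
tool_rot: [0.001, 0.087, 0.996, -0.0]
force: [6.0, -2.0, 3.6]
finger_gap: 0.0222
grasp_force: 5.1
```

```bash
python3 tilt.py;python3 pour.py p2
```

```text
red box (311, 201, 45, 39) ((332.2972717285156, 221.71620178222656), (16.15842056274414, 54.75263977050781), 54.462318420410156) leftmost [311 239] rightmost [355 209] lowest [311 239]
white px 1071
TCP in bin [-87.5, -0.5, 340.1] [ 5.2 -1.1  4. ] 5.053370073437691
TCP in bin [np.float64(-87.5), np.float64(-0.5), np.float64(340.0)]
yellow area (240, 229, 34, 97)
```

View pics/p2.png

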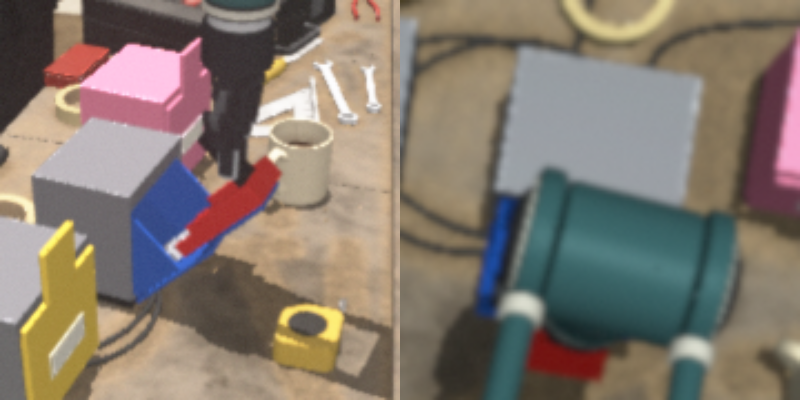

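The scoop lies tilted about 45° along the open panel, with nuts sliding out at its tip, side crop (178,243). I firm the grip to hold the tilt and lift it clear so the rest slide off.

Emit:
{"fn": "carry_out", "kwargs": {
  "moves": [
    {"dx": 0,"dy": 0,"dz": 0,"spin": 0},
    {"dx": 0,"dy": 0,"dz": 0,"spin": 0}
  ],
  "claw": 0.6,
  "squeeze": 60
}}

```text
t: 17.6
eef_pos: [0.5298, -0.1109, 0.3402]
tool_rot: [0.001, 0.087, 0.996, -0.0]
force: [6.2, -1.3, 4.7]
finger_gap: 0.0215
grasp_force: 58.4
```

Emit:
{"fn": "carry_out", "kwargs": {
  "moves": [
    {"dx": 0,"dy": 0,"dz": -4,"spin": 0},
    {"dx": 0,"dy": 0,"dz": -6,"spin": 0},
    {"dx": 0,"dy": 0,"dz": -6,"spin": 0},
    {"dx": 0,"dy": 0,"dz": -6,"spin": 0},
    {"dx": 0,"dy": 0,"dz": -6,"spin": 0},
    {"dx": 0,"dy": 0,"dz": -6,"spin": 0},
    {"dx": 0,"dy": 0,"dz": -6,"spin": 0},
    {"dx": 0,"dy": 0,"dz": 0,"spin": 0}
  ]
}}

```text
t: 18.27
eef_pos: [0.5296, -0.1107, 0.3815]
tool_rot: [0.001, 0.087, 0.996, -0.0]
force: [0.8, 0.6, -1.6]
finger_gap: 0.0208
grasp_force: 58.7
```

```bash
python3 - <<'E'
from workcell import monitor
import numpy as np,time
print(monitor.read_state()["force"])
E
python3 tilt.py
```

```text
[ 0.78396889  0.58293498 -1.60325378]
red box (309, 186, 49, 45) ((331.5810852050781, 208.0135498046875), (15.80967903137207, 58.82130432128906), 54.462318420410156) leftmost [309 226] rightmost [357 193] lowest [312 230]
white px 1097
TCP in bin [-87.7, -0.4, 380.9] [-0.4  0.5 -2.2] 58.69896411895752
```

Emit:
{"fn": "carry_out", "kwargs": {
  "moves": [
    {"dx": 6,"dy": 0,"dz": 0,"spin": 0},
    {"dx": -6,"dy": 0,"dz": 0,"spin": 0},
    {"dx": 6,"dy": 0,"dz": 0,"spin": 0},
    {"dx": -6,"dy": 0,"dz": 0,"spin": 0},
    {"dx": 0,"dy": 0,"dz": -10,"spin": 0},
    {"dx": 0,"dy": 0,"dz": -15,"spin": 0},
    {"dx": 0,"dy": 0,"dz": -10,"spin": 0},
    {"dx": 0,"dy": 0,"dz": 0,"spin": 0}
  ]
}}

```text
t: 18.98
eef_pos: [0.5304, -0.1109, 0.4183]
tool_rot: [0.003, 0.087, 0.996, -0.0]
force: [0.4, -0.9, -0.7]
finger_gap: 0.0211
grasp_force: 58.7
```

```bash
python3 - <<'E'
from h import *
from workcell import cams,monitor
F=[]
for i in range(6):
    w=cams.snapshot("wrist");F.append(monitor.read_state()["force"])
print(np.mean(F,0),np.std(F,0))
s=cams.snapshot("side")
cv2.imwrite("pics/p3.png",np.hstack([cv2.resize(s["pixels"][130:310,230:410],(400,400)),cv2.resize(w["pixels"],(400,400))])[:,:,::-1])
E
```

```text
[-0.09460668 -0.34596728 -2.02883778] [0.40352968 0.30163215 0.43734703]
```

View pics/p3.png

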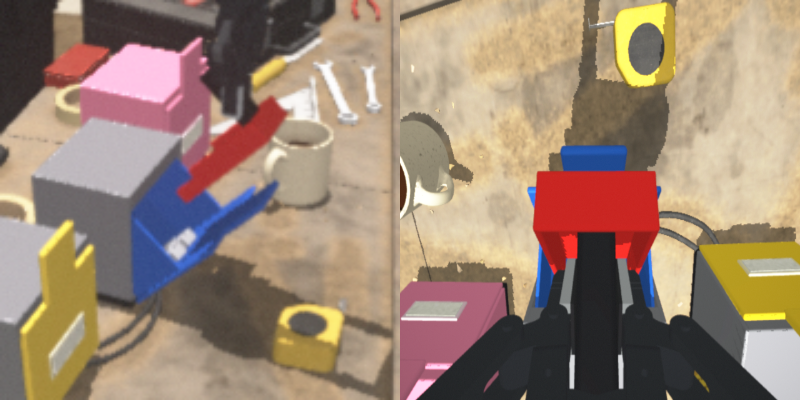

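The left view shows the scoop at about 45° above the bin and the nuts in the bin's V at (180,243); the right view shows the yellow bin shut and the tape and mug in place. The wrist force fell from −3.4 N to −2.0 N, which is the weight of four nuts, so the scoop is empty. I carry it to free table.

Emit:
{"fn": "carry_out", "kwargs": {
  "moves": [
    {"dx": 0,"dy": 0,"dz": -15,"spin": 0},
    {"dx": 0,"dy": 0,"dz": -25,"spin": 0},
    {"dx": 0,"dy": 0,"dz": -25,"spin": 0},
    {"dx": 0,"dy": 0,"dz": -15,"spin": 0},
    {"dx": 15,"dy": 10,"dz": 0,"spin": 0},
    {"dx": 15,"dy": 25,"dz": 0,"spin": 0},
    {"dx": 10,"dy": 30,"dz": 0,"spin": 0},
    {"dx": 5,"dy": 35,"dz": 0,"spin": 0}
  ]
}}

```text
t: 20.0
eef_pos: [0.501, -0.0041, 0.4944]
tool_rot: [-0.0, 0.088, 0.996, -0.0]
force: [0.2, 0.5, -2.4]
finger_gap: 0.0209
grasp_force: 59.0
```

Emit:
{"fn": "carry_out", "kwargs": {
  "moves": [
    {"dx": 5,"dy": 35,"dz": 0,"spin": 0},
    {"dx": 5,"dy": 35,"dz": 0,"spin": 0},
    {"dx": 5,"dy": 35,"dz": 0,"spin": 0},
    {"dx": 5,"dy": 35,"dz": 0,"spin": 0},
    {"dx": 5,"dy": 35,"dz": 0,"spin": 0},
    {"dx": 5,"dy": 35,"dz": 0,"spin": 0},
    {"dx": 5,"dy": 35,"dz": 0,"spin": 0},
    {"dx": 0,"dy": 35,"dz": 0,"spin": 0}
  ]
}}

```text
t: 20.67
eef_pos: [0.5153, 0.2794, 0.4941]
tool_rot: [-0.001, 0.086, 0.996, -0.0]
force: [-0.5, -0.0, -0.5]
finger_gap: 0.0211
grasp_force: 59.0
```

Emit:
{"fn": "carry_out", "kwargs": {
  "moves": [
    {"dx": 0,"dy": 20,"dz": 0,"spin": 0},
    {"dx": 0,"dy": 0,"dz": 20,"spin": 0},
    {"dx": 0,"dy": 0,"dz": 30,"spin": 0},
    {"dx": 0,"dy": 0,"dz": 30,"spin": 0},
    {"dx": 0,"dy": 0,"dz": 30,"spin": 0},
    {"dx": 0,"dy": 0,"dz": 30,"spin": 0},
    {"dx": 0,"dy": 0,"dz": 20,"spin": 0},
    {"dx": 0,"dy": 0,"dz": 10,"spin": 0}
  ]
}}

```text
t: 21.33
eef_pos: [0.518, 0.2965, 0.3199]
tool_rot: [-0.003, 0.087, 0.996, -0.002]
force: [-1.1, -0.3, -2.1]
finger_gap: 0.0211
grasp_force: 59.2
```

Now I lower to contact, aiming for TCP z of about 0.284.

Emit:
{"fn": "carry_out", "kwargs": {
  "moves": [
    {"dx": 0,"dy": 0,"dz": 8,"spin": 0},
    {"dx": 0,"dy": 0,"dz": 8,"spin": 0},
    {"dx": 0,"dy": 0,"dz": 6,"spin": 0},
    {"dx": 0,"dy": 0,"dz": 4,"spin": 0},
    {"dx": 0,"dy": 0,"dz": 4,"spin": 0},
    {"dx": 0,"dy": 0,"dz": 0,"spin": 0}
  ]
}}

```text
t: 21.83
eef_pos: [0.5197, 0.2973, 0.2946]
tool_rot: [0.0, 0.087, 0.996, 0.0]
force: [-0.8, -0.8, -2.2]
finger_gap: 0.0213
grasp_force: 59.2
```

Emit:
{"fn": "carry_out", "kwargs": {
  "moves": [
    {"dx": 0,"dy": 0,"dz": 3,"spin": 0},
    {"dx": 0,"dy": 0,"dz": 3,"spin": 0},
    {"dx": 0,"dy": 0,"dz": 3,"spin": 0},
    {"dx": 0,"dy": 0,"dz": 0,"spin": 0}
  ]
}}

```text
t: 22.17
eef_pos: [0.5193, 0.2971, 0.2851]
tool_rot: [-0.0, 0.087, 0.996, -0.0]
force: [-0.4, -0.4, -2.3]
finger_gap: 0.0211
grasp_force: 59.2
```

Emit:
{"fn": "carry_out", "kwargs": {
  "moves": [
    {"dx": 0,"dy": 0,"dz": 2,"spin": 0},
    {"dx": 0,"dy": 0,"dz": 2,"spin": 0},
    {"dx": 0,"dy": 0,"dz": 0,"spin": 0}
  ]
}}

```text
t: 22.42
eef_pos: [0.5194, 0.2971, 0.2812]
tool_rot: [-0.0, 0.087, 0.996, -0.0]
force: [-0.2, 0.2, -2.1]
finger_gap: 0.0214
grasp_force: 59.2
```

Emit:
{"fn": "carry_out", "kwargs": {
  "moves": [
    {"dx": 0,"dy": 0,"dz": 2,"spin": 0},
    {"dx": 0,"dy": 0,"dz": 2,"spin": 0},
    {"dx": 0,"dy": 0,"dz": 2,"spin": 0},
    {"dx": 0,"dy": 0,"dz": 0,"spin": 0}
  ]
}}

```text
t: 22.75
eef_pos: [0.5198, 0.2975, 0.2777]
tool_rot: [0.0, 0.087, 0.996, 0.0]
force: [-4.0, -2.6, 8.1]
finger_gap: 0.0211
grasp_force: 60.6
```

```bash
python3 - <<'E'
from h import *
from workcell import cams,monitor
s=cams.snapshot("side");st=monitor.read_state();p=st["eef_pos"]-[0,0,.155]
b=(220,330,420,470)
b=(200,200,440,470)
m=mask(s,(0,130,90),(8,255,255),b)|mask(s,(172,130,90),(180,255,255),b);k=big(m)[:,0]
for f in(k[:,0].argmin(),k[:,0].argmax(),k[:,1].argmin(),k[:,1].argmax()):print(k[f])
c,q=np.cos(A),np.sin(A)
for a in(35,40,45,50):
  ca,sa=np.cos(np.radians(a)),np.sin(np.radians(a))
  L=[]
  for x,z in((113,-70),(-17,-70),(-17,-42)):
    for y in(35,-35):
      xx=x*ca+z*sa;zz=-x*sa+z*ca
      L.append(p+np.array([c*xx-q*y,q*xx+c*y,zz])/1000)
  print(a,L[0][2].round(3),proj(s,L).round(0).tolist())
print(st["force"])
E
```

```text
[265 390]
[328 353]
[317 342]
[270 395]
35 0.0 [[265.0, 394.0], [281.0, 367.0], [318.0, 389.0], [332.0, 359.0], [309.0, 378.0], [324.0, 348.0]]
40 -0.004 [[270.0, 398.0], [286.0, 370.0], [320.0, 388.0], [334.0, 358.0], [310.0, 377.0], [325.0, 347.0]]
45 -0.007 [[275.0, 401.0], [291.0, 373.0], [322.0, 387.0], [336.0, 357.0], [311.0, 376.0], [326.0, 346.0]]
50 -0.009 [[281.0, 403.0], [296.0, 376.0], [324.0, 385.0], [338.0, 355.0], [312.0, 374.0], [327.0, 345.0]]
[-3.53707132 -1.79036301  8.2396529 ]
```

Emit:
{"fn": "carry_out", "kwargs": {
  "moves": [
    {"dx": 0,"dy": 0,"dz": 0,"spin": 0},
    {"dx": 3,"dy": 0,"dz": 0,"spin": 0},
    {"dx": 6,"dy": 0,"dz": 2,"spin": 0},
    {"dx": 6,"dy": 0,"dz": 2,"spin": 0},
    {"dx": 6,"dy": 0,"dz": 3,"spin": 0},
    {"dx": 5,"dy": 0,"dz": 3,"spin": 0},
    {"dx": 0,"dy": 0,"dz": 0,"spin": 0}
  ],
  "claw": 0.488
}}

```text
t: 23.38
eef_pos: [0.4923, 0.3019, 0.2646]
tool_rot: [-0.001, 0.086, 0.996, -0.0]
force: [-0.1, 0.1, -0.6]
finger_gap: 0.0223
grasp_force: 7.6
```

```bash
cat > lay.py <<'E'
from h import *
from workcell import cams,monitor
s=cams.snapshot("side");st=monitor.read_state();p=st["eef_pos"]-[0,0,.155]
b=(200,200,440,470)
m=mask(s,(0,130,90),(8,255,255),b)|mask(s,(172,130,90),(180,255,255),b);k=big(m)[:,0]
print([k[f].tolist() for f in(k[:,0].argmin(),k[:,0].argmax(),k[:,1].argmin(),k[:,1].argmax())])
c,q=np.cos(A),np.sin(A)
for a in(0,10,20,30,40):
  ca,sa=np.cos(np.radians(a)),np.sin(np.radians(a));L=[]
  for x,z,y in((113,-70,35),(-17,-70,-35),(-17,-42,-35),(-17,-70,35)):
      xx=x*ca+z*sa;zz=-x*sa+z*ca
      L.append(p+np.array([c*xx-q*y,q*xx+c*y,zz])/1000)
  print(a,round(float(L[0][2]),3),proj(s,L).round(0).tolist())
print(st["force"].round(1),st["eef_pos"].round(4),st["grasp_force"])
E
python3 lay.py
```

```text
[[267, 389], [338, 363], [325, 353], [270, 395]]
0 0.04 [[248.0, 376.0], [327.0, 370.0], [327.0, 360.0], [312.0, 399.0]]
10 0.021 [[255.0, 384.0], [333.0, 370.0], [331.0, 360.0], [319.0, 400.0]]
20 0.005 [[264.0, 392.0], [338.0, 370.0], [334.0, 359.0], [325.0, 400.0]]
30 -0.007 [[273.0, 400.0], [344.0, 369.0], [337.0, 358.0], [330.0, 399.0]]
40 -0.016 [[283.0, 406.0], [348.0, 367.0], [339.0, 356.0], [335.0, 397.0]]
[ 0.7  0.2 -2.2] [0.4928 0.3017 0.2648] 7.524970918893814
```

Emit:
{"fn": "carry_out", "kwargs": {
  "moves": [
    {"dx": 6,"dy": 0,"dz": 4,"spin": 0},
    {"dx": 6,"dy": 0,"dz": 5,"spin": 0},
    {"dx": 6,"dy": 0,"dz": 5,"spin": 0},
    {"dx": 6,"dy": 0,"dz": 6,"spin": 0},
    {"dx": 5,"dy": 0,"dz": 6,"spin": 0},
    {"dx": 0,"dy": 0,"dz": 0,"spin": 0}
  ]
}}

```text
t: 23.93
eef_pos: [0.4636, 0.3064, 0.2376]
tool_rot: [-0.002, 0.086, 0.996, -0.001]
force: [-0.5, 0.4, -1.3]
finger_gap: 0.0221
grasp_force: 8.5
```

```bash
python3 lay.py
```

```text
[[269, 389], [345, 378], [296, 361], [332, 407]]
0 0.013 [[262.0, 389.0], [341.0, 383.0], [341.0, 374.0], [327.0, 413.0]]
10 -0.005 [[270.0, 398.0], [347.0, 384.0], [345.0, 374.0], [334.0, 414.0]]
20 -0.021 [[278.0, 406.0], [352.0, 384.0], [348.0, 373.0], [340.0, 414.0]]
30 -0.034 [[287.0, 413.0], [358.0, 383.0], [351.0, 372.0], [345.0, 413.0]]
40 -0.043 [[298.0, 419.0], [362.0, 381.0], [354.0, 371.0], [350.0, 412.0]]
[-0.8  0.3 -1.8] [0.4642 0.3065 0.2382] 8.286987841129303
```

Emit:
{"fn": "carry_out", "kwargs": {
  "moves": [
    {"dx": 3,"dy": 0,"dz": 4,"spin": 0},
    {"dx": 3,"dy": 0,"dz": 4,"spin": 0},
    {"dx": 2,"dy": 0,"dz": 4,"spin": 0},
    {"dx": 0,"dy": 0,"dz": 2,"spin": 0},
    {"dx": 0,"dy": 0,"dz": 0,"spin": 0}
  ]
}}

```text
t: 24.4
eef_pos: [0.4572, 0.308, 0.2249]
tool_rot: [-0.0, 0.087, 0.996, -0.0]
force: [-0.5, -0.0, -1.2]
finger_gap: 0.0219
grasp_force: 8.1
```

```bash
python3 lay.py
```

```text
[[268, 389], [345, 384], [283, 363], [330, 412]]
0 0.0 [[266.0, 395.0], [344.0, 389.0], [344.0, 380.0], [331.0, 418.0]]
10 -0.018 [[273.0, 403.0], [350.0, 389.0], [348.0, 380.0], [337.0, 419.0]]
20 -0.034 [[282.0, 411.0], [355.0, 389.0], [351.0, 379.0], [343.0, 420.0]]
30 -0.047 [[291.0, 418.0], [361.0, 388.0], [354.0, 378.0], [348.0, 419.0]]
40 -0.056 [[301.0, 425.0], [365.0, 387.0], [357.0, 376.0], [353.0, 417.0]]
[-0.1  1.  -1.1] [0.4574 0.3079 0.2252] 8.059186041355133
```

Emit:
{"fn": "carry_out", "kwargs": {
  "moves": [
    {"dx": 1,"dy": 0,"dz": 2,"spin": 0},
    {"dx": 0,"dy": 0,"dz": 2,"spin": 0},
    {"dx": 0,"dy": 0,"dz": 2,"spin": 0},
    {"dx": 0,"dy": 0,"dz": 0,"spin": 0}
  ]
}}

```text
t: 24.78
eef_pos: [0.4566, 0.3082, 0.2193]
tool_rot: [-0.0, 0.087, 0.996, -0.0]
force: [0.7, -0.1, -0.8]
finger_gap: 0.0221
grasp_force: 8.3
```

```bash
python3 lay.py|sed -n '1,2p;7p'
```

```text
[[267, 389], [344, 384], [282, 363], [330, 414]]
0 -0.006 [[267.0, 397.0], [344.0, 391.0], [345.0, 382.0], [331.0, 420.0]]
[ 0.5  1.4 -2. ] [0.4566 0.3083 0.2195] 8.17485585808754
```

Emit:
{"fn": "carry_out", "kwargs": {
  "moves": [
    {"dx": 0,"dy": 0,"dz": 2,"spin": 0},
    {"dx": 0,"dy": 0,"dz": 2,"spin": 0},
    {"dx": 0,"dy": 0,"dz": 0,"spin": 0}
  ]
}}

```text
t: 25.08
eef_pos: [0.4565, 0.3083, 0.2153]
tool_rot: [-0.0, 0.087, 0.996, -0.0]
force: [0.1, 0.6, -0.9]
finger_gap: 0.0218
grasp_force: 8.4
```

```bash
python3 lay.py|sed -n '1,2p;7p'
```

```text
[[266, 389], [343, 386], [281, 363], [328, 415]]
0 -0.01 [[267.0, 398.0], [344.0, 392.0], [344.0, 383.0], [331.0, 422.0]]
[ 0.6  0.1 -1.4] [0.4566 0.3083 0.2154] 8.257296234369278
```

Emit:
{"fn": "carry_out", "kwargs": {
  "moves": [
    {"dx": 0,"dy": 0,"dz": 2,"spin": 0},
    {"dx": 0,"dy": 0,"dz": 2,"spin": 0},
    {"dx": 0,"dy": 0,"dz": 0,"spin": 0}
  ]
}}

```text
t: 25.38
eef_pos: [0.4565, 0.3082, 0.2113]
tool_rot: [-0.0, 0.087, 0.996, -0.0]
force: [-0.9, 0.5, -1.6]
finger_gap: 0.0217
grasp_force: 8.4
```

```bash
python3 lay.py|sed -n '1,2p;7p'
```

```text
[[265, 388], [342, 387], [281, 362], [327, 416]]
0 -0.014 [[267.0, 399.0], [344.0, 393.0], [344.0, 384.0], [331.0, 423.0]]
[ 0.   0.8 -1.6] [0.4565 0.3082 0.2114] 8.318175226449966
```

Emit:
{"fn": "carry_out", "kwargs": {
  "moves": [
    {"dx": 0,"dy": 0,"dz": 2,"spin": 0},
    {"dx": 0,"dy": 0,"dz": 2,"spin": 0},
    {"dx": 0,"dy": 0,"dz": 2,"spin": 0},
    {"dx": 0,"dy": 0,"dz": 0,"spin": 0}
  ]
}}

```text
t: 25.77
eef_pos: [0.4571, 0.3083, 0.2071]
tool_rot: [0.0, 0.087, 0.996, -0.0]
force: [-2.5, -2.9, 9.9]
finger_gap: 0.0221
grasp_force: 9.6
```

```bash
python3 lay.py|sed -n '1,2p;7p'
```

```text
[[265, 388], [342, 380], [281, 362], [327, 417]]
0 -0.018 [[267.0, 401.0], [343.0, 394.0], [344.0, 386.0], [330.0, 424.0]]
[-2.8 -2.1  9.1] [0.4571 0.3083 0.2071] 9.46321427822113
```

Emit:
{"fn": "carry_out", "kwargs": {
  "moves": [
    {"dx": 0,"dy": 0,"dz": -2,"spin": 0},
    {"dx": 0,"dy": 0,"dz": 0,"spin": 0},
    {"dx": 0,"dy": 0,"dz": 0,"spin": 0}
  ],
  "claw": 0.3
}}

```text
t: 26.07
eef_pos: [0.4567, 0.3083, 0.2078]
tool_rot: [0.0, 0.087, 0.996, 0.0]
force: [-0.3, 0.1, -0.3]
finger_gap: 0.0301
grasp_force: 0.0
```

Emit:
{"fn": "carry_out", "kwargs": {
  "moves": [
    {"dx": 0,"dy": 0,"dz": -10,"spin": 0},
    {"dx": 0,"dy": 0,"dz": -20,"spin": 0},
    {"dx": 0,"dy": 0,"dz": -30,"spin": 0},
    {"dx": 0,"dy": 0,"dz": -35,"spin": 0},
    {"dx": 0,"dy": 0,"dz": -35,"spin": 0},
    {"dx": 0,"dy": 0,"dz": -35,"spin": 0},
    {"dx": 0,"dy": 0,"dz": -30,"spin": 0},
    {"dx": 0,"dy": 0,"dz": 0,"spin": 0}
  ],
  "claw": 0
}}

```text
t: 26.73
eef_pos: [0.4583, 0.3094, 0.4116]
tool_rot: [0.006, 0.087, 0.996, 0.004]
force: [0.5, 0.2, -0.1]
finger_gap: 0.0422
grasp_force: 0.0
```

```bash
python3 - <<'E'
from h import *
from workcell import cams,monitor
s=cams.snapshot("side");t=cams.snapshot("top");w=cams.snapshot("wrist")
s0=pickle.load(open("pics/side0.pkl","rb"));t0=pickle.load(open("pics/top0.pkl","rb"))
def red(c,b):
    return big(mask(c,(0,120,70),(8,255,255),b)|mask(c,(172,120,70),(180,255,255),b))
k=red(s,(200,300,440,470));r=cv2.boundingRect(k);print("side scoop",r,"start",cv2.boundingRect(red(s0,(260,370,370,470))))
kt=k[:,0];print([kt[f].tolist() for f in(kt[:,0].argmin(),kt[:,0].argmax(),kt[:,1].argmin(),kt[:,1].argmax())])
P=plane(s,[kt[kt[:,0].argmin()],kt[kt[:,1].argmax()],kt[kt[:,0].argmax()]],0);print(P,np.linalg.norm(P[0]-P[1]),np.linalg.norm(P[2]-P[1]))
for n,b,lo,hi in(("yellow",(180,220,280,330),(20,130,90),(32,255,255)),("tape",(345,260,395,305),(20,130,90),(32,255,255)),("blue",(270,170,370,275),(105,120,40),(125,255,255))):
    for c in(s0,s):print(n,cv2.boundingRect(big(mask(c,lo,hi,b))),end=' ')
    print()
d=cv2.absdiff(s0["pixels"],s["pixels"]).max(2);print("mug diff",(d[182:224,352:382]>40).mean(),"tape diff",(d[265:300,350:388]>40).mean(),"yellow diff",(d[228:325,200:268]>40).mean())
print("blue tab far corner pred",proj(s,[B(-134,-30,155),B(-134,30,155)]).round(1).tolist())
nw=mask(s,(0,0,150),(180,50,255),(295,225,330,255));print("white in bin",int((nw>0).sum()))
rb=cv2.boundingRect(k);nw=mask(s,(0,0,170),(180,40,255),(rb[0],rb[1],rb[0]+rb[2],rb[1]+rb[3]));print("white in scoop",int((nw>0).sum()))
print(monitor.read_state()["force"])
E
```

```text
side scoop (265, 362, 77, 56) start (274, 385, 82, 71)
[[265, 388], [341, 389], [280, 362], [327, 417]]
[[0.58152679 0.30833653 0.        ]
 [0.45372738 0.34381827 0.        ]
 [0.4392494  0.2781437  0.        ]] 0.13263348624562296 0.06725147865043365
yellow (239, 229, 35, 97) yellow (239, 229, 35, 97) 
tape (353, 267, 31, 30) tape (353, 267, 31, 30) 
blue (289, 183, 25, 82) blue (289, 203, 28, 63) 
mug diff 0.4603174603174603 tape diff 0.012781954887218045 yellow diff 0.0
blue tab far corner pred [[355.8, 209.2], [348.0, 221.2]]
white in bin 42
white in scoop 0
[ 0.33032225 -0.01815312 -0.13592606]
```

Emit:
{"fn": "carry_out", "kwargs": {
  "moves": [
    {"dx": 20,"dy": 26,"dz": 0,"spin": 0},
    {"dx": 25,"dy": 32,"dz": 0,"spin": 0},
    {"dx": 25,"dy": 32,"dz": 0,"spin": 0},
    {"dx": 25,"dy": 32,"dz": 0,"spin": 0},
    {"dx": 25,"dy": 32,"dz": 0,"spin": 0},
    {"dx": 25,"dy": 32,"dz": 0,"spin": 0},
    {"dx": 25,"dy": 32,"dz": 0,"spin": 0},
    {"dx": 20,"dy": 26,"dz": 0,"spin": 0}
  ]
}}

```text
t: 27.55
eef_pos: [0.3094, 0.5831, 0.3996]
tool_rot: [-0.001, 0.086, 0.996, -0.002]
force: [0.8, -0.1, 0.8]
finger_gap: 0.0427
grasp_force: 0.0
```

```bash
python3 - <<'E'
from h import *
from workcell import cams,monitor
s=cams.snapshot("side");t=cams.snapshot("top")
s0=pickle.load(open("pics/side0.pkl","rb"));t0=pickle.load(open("pics/top0.pkl","rb"))
d=cv2.absdiff(s0["pixels"],s["pixels"]).max(2);e=cv2.absdiff(t0["pixels"],t["pixels"]).max(2)
print("side mug",(d[182:224,352:382]>40).mean(),"tape",(d[265:300,350:388]>40).mean(),"yellow",(d[228:325,200:268]>40).mean())
print("top mug",(e[245:283,432:476]>40).mean(),"tape",(e[272:298,326:352]>40).mean(),"yellow",(e[150:210,264:324]>40).mean())
k=big(mask(s,(105,120,40),(125,255,255),(270,170,375,275)))[:,0];print("blue",cv2.boundingRect(k),"right",k[k[:,0].argmax()],"pred",proj(s,[B(-134,-30,155),B(-134,30,155)]).round(1).tolist())
m=mask(t,(105,120,30),(125,255,255),(340,190,420,280));k=big(m);print("top blue",cv2.boundingRect(k), "pred tab tops",proj(t,[B(-134,-30,155),B(-134,30,155)]).round(1).tolist())
n=mask(t,(0,0,120),(180,60,255),(345,205,412,245))
cs=[(cv2.boundingRect(c),cv2.contourArea(c)) for c in cv2.findContours(n,cv2.RETR_EXTERNAL,cv2.CHAIN_APPROX_NONE)[0] if cv2.contourArea(c)>4];print("light blobs in mouth",cs)
st=monitor.read_state();print(st["t"],st["force"].round(1))
E
```

```text
side mug 0.014285714285714285 tape 0.010526315789473684 yellow 0.0
top mug 0.0 tape 0.0 yellow 0.0
blue (289, 202, 66, 64) right [354 213] pred [[355.8, 209.2], [348.0, 221.2]]
top blue (342, 209, 57, 55) pred tab tops [[377.9, 264.1], [355.4, 260.1]]
light blobs in mouth [((372, 221, 9, 11), 61.5), ((361, 219, 9, 11), 61.5), ((349, 205, 63, 40), 559.5)]
27.65 [0.3 1.  0.6]
```

```bash
python3 - <<'E'
from h import *
from workcell import cams
t=cams.snapshot("top");s=cams.snapshot("side")
t0=pickle.load(open("pics/top0.pkl","rb"));s0=pickle.load(open("pics/side0.pkl","rb"))
for c,c0 in((t,t0),(s,s0)):
    e=(cv2.absdiff(c0["pixels"],c["pixels"]).max(2)>40).astype(np.uint8)*255
    g=np.median(c["pixels"],2) if 0 else c["pixels"].mean(2)
    for k in cv2.findContours(e,cv2.RETR_EXTERNAL,cv2.CHAIN_APPROX_NONE)[0]:
        if cv2.contourArea(k)>12:
            x,y,w,h=cv2.boundingRect(k);print((x,y,w,h),c["pixels"][y:y+h,x:x+w].reshape(-1,3).mean(0).round())
    print()
n=t["pixels"][203:245,340:410].min(2)
print('\n'.join(''.join('#' if v>140 else '+' if v>90 else '.' for v in r) for r in n))
E
```

```text
(203, 476, 8, 4) [46. 53. 50.]
(190, 476, 11, 4) [ 96. 101.  96.]
(88, 468, 16, 12) [83. 80. 64.]
(273, 425, 22, 35) [129. 134. 134.]
(278, 409, 15, 13) [148. 151. 151.]
(44, 386, 38, 41) [65. 93. 92.]
(0, 372, 75, 81) [82. 87. 76.]
(17, 363, 10, 13) [46. 56. 52.]
(151, 335, 25, 16) [108.  98.  79.]
(50, 322, 15, 27) [24. 43. 44.]
(33, 321, 169, 159) [77. 82. 71.]
(64, 317, 45, 38) [67. 63. 52.]
(0, 309, 57, 43) [56. 76. 74.]
(13, 306, 31, 18) [59. 60. 55.]
(186, 233, 57, 59) [162. 103.  86.]
(341, 208, 62, 61) [ 69.  87. 122.]
(348, 208, 17, 5) [ 53.  69. 101.]

(265, 362, 91, 95) [214. 155. 131.]
(560, 347, 15, 8) [ 86. 125. 126.]
(438, 308, 202, 172) [ 95. 101.  96.]
(587, 305, 7, 11) [127. 139. 139.]
(409, 301, 60, 179) [108. 108.  98.]
(593, 200, 47, 102) [ 92. 130. 130.]
(621, 193, 17, 7) [116. 141. 133.]
(290, 182, 66, 98) [140. 133. 145.]
(567, 174, 53, 19) [124. 143. 133.]
(579, 130, 61, 23) [111. 111.  98.]
(473, 90, 105, 135) [124. 147. 142.]
(404, 50, 161, 252) [122. 136. 128.]
(548, 23, 32, 26) [105. 133. 131.]
(569, 0, 71, 65) [ 96. 120. 119.]

++++++...+###############
[... 2256 characters left out ...]
..............................................+++++++++++++++
+......................................................+++++++++++++++
+......................................................+++++++++++++++
.......................................................+++++++++++++++
.......................................................+++++++++++++++
........................................................++++++++++++++
........................................................++++++++++++++
........................................................++.+++++++++++
.......................................................+++++++++++++++
.......................................................+++.+++++++++++
```

```bash
python3 -c "
from workcell import robot
print(robot.close_job())"
```

```text
the job is handed in; nothing more can be done
None
```

The job is handed in: the blue bin is open at its stop, the empty scoop stands upright and released, and the yellow bin, mug and tape measure did not move; only two of the four nuts are directly visible in the bin, with the other two inferred from the drop in wrist force and an empty scoop and table.

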